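# Press the chaff brush into its foam cut-out and latch the keeper

## Robot

A 6-joint arm with a two-finger parallel gripper is mounted at the origin on a cart in front of the work surface, level with it; the furniture and walls round the work are solid. World frame = base frame: x ahead of the robot, y to its left, z up, the work surface at z = 0. Lengths are in m, angles in rad, forces in N, time in s.
With the tool pointing down it reaches from about 0.425 to 0.95 m from the base axis. Payload 3.5 kg.
Tool frame: the origin (TCP) lies between the finger pads; the fingertips stand 14 mm ahead of it and the grasp point (between the pads) lies 5 mm behind it (ctrl.tip_extent is the distance from the TCP to the fingertips, in m); x points along the fingers, z is the direction in which the jaws open and shut, and the axes are right-handed (so a half turn about x gives the same grasp; the last joint's range is limited). The gripper opens to 85 mm and grips with 20 to 120 N. Pads are 22 mm wide; open, the fingers measure 114 mm over their backs; the gripper's body (76 mm by 85 mm) begins 54 mm behind the grasp point. The pads swing forward as they close: fully open they stand 13 mm farther back than shut.
Start: joints at [1.146, 0.286, 1.577, -0, 1.279, -0.15], TCP at [0.183, 0.65, 0.245] pointing down, gripper open.
Joint ranges: [-2.77, 2.77], [-0.9, 2.22], [0.21, 2.48], [-1.53, 4.67], [0.24, 2.81], [-2.84, 2.84]. Speed limits (rad/s): [2.79, 2.79, 3.14, 3.14, 3.14, 3.14].

## Interface

Orientations are given as a unit quaternion [x, y, z, w].
In Python, from plant import ctrl gives the robot as it stands.
- The arm moves only by the tool move_arm, never from a script. Its argument "commands" is one flat list of numbers, 4 for each row, row after row: the shift along the tool's x, y, z in units of 25 mm (1.0 is 25 mm), then the turn about the tool's x in units of 5 degrees (1.0 is 5 degrees). A call has 1 to 20 rows; each row shifts and turns the commanded pose from where the row before left it, along the tool's axes as they then stand; what a row does not reach is not made up. A row lasts 1/8 s, in which the tool goes at most 62.5 mm and 10.7 degrees, less where a joint would pass 70% of its speed; a pose out of reach is approached as far as the arm can. A call is refused whole if a number of a shift passes 1 or a number of a turn 1, either way. A call with a gripper value outside its range is refused whole. "jaw" is the finger opening in mm, from 0 to 85.4, set as the call begins (left out, the last holds). The fingers move at their own pace and stop on an object; "force" is the grip in N (left out, the last holds). Time passes only in rows, so rows that do not move let the fingers close. It gives the time, the measured TCP pose, the force and the opening at its end, in the units of the state.
- ctrl.get_state(): the state, without advancing time (a new reading comes with each control period).
- ctrl.read_camera(name): name is "side" or "top"; returns the picture (420x560x3 uint8, red, green, blue); there is no depth.
- ctrl.get_calibration(name): a dict with "camera_matrix" (3x3 intrinsics, pixels), "camera_from_world" (4x4, takes a point from world to camera coordinates). Camera axes: x right, y down, z forward; pixel columns grow to the right and rows downward; lengths in m; the calibration is good to about 2 mm. A picture is of the moment at which its call begins. get_calibration takes no time and is no camera call.
- ctrl.sign_off(): hands the job in, once; it reports no verdict.
The state is a dict: "time": time; "qpos": joint angles; "dq": joint speeds; "joint_efforts": joint torques, N m; "eef_pos": TCP position; "tcp_rot": TCP orientation; "contact_force": force on the tool from outside, world axes, zero at the start; "wrist_torque": the same for the moment, N m; "opening": opening from 0.0 (shut) to 1.0 (fully open).
Only numpy, scipy, OpenCV 4.12 (cv2) and the standard library are available. Lean on these libraries where they do the work, as an engineer would, in place of code of your own. Each camera call takes 0.05 s, during which the arm holds its last target.

## Task

Put the chaff brush away in the sloped tool rest: press it fully home into its cut-out in the foam, so that it lies on the bottom of the cut-out over its whole length. Then push the sprung keeper arm over and down across the handle until its catch holds it down by itself. Leave the other things on the counter where they are.

Things in the scene. Friction and masses are not known exactly. Their poses are not given: they have to be found in the camera images.
- brush: Loose flat chaff brush: brown handle, metal ferrule, pale bristles; 202 long, 38 wide, 50 g, lying flat. Origin: underside, middle of its length; HANDLE at +x, bristles at -x, z up. Handle x -16 to +99, 20 wide, z 3 to 14. Ferrule x -52 to -26, 38 wide, z 0 to 17. Bristles x -97 to -52, 36 wide, z 3 to 14. Grasp across the handle at x 5 to 20.
- bed: Open aluminium case of the fixed tool rest, 132 x 246, its face tilted 25 degrees towards the robot. x up the slope, y along the cut-out, z square out of the foam. Origin on the cut-out's floor, where the seated brush's origin lies if the foam is at its middle position. Foam top z +20, case walls z +14. Seated, brush +x (handle) lies along bed +y; only this way round fits.
- keeper_arm (a joint): Keeper: flat steel arm, 24 wide, 6 thick, 66 long, lip 6 mm high on top of its tip. Hinge axis along bed x through bed (0, +130, +24), at the +y end of the case. 0 = sprung open, 75 degrees up from the foam plane, clear of the cut-out; grows as it swings towards -y and down; 1.31 rad = parallel to the foam, over the handle; stop 1.36. 2 to 4 N on the way. Cannot go down over an unseated brush.
- keeper_press (a point): Point on the outer face of the keeper arm, 50 from its hinge axis and in the middle of its width, where to push it.
- mug: White mug, 91 high, bystander; origin at the centre of its underside.
- tray: Dark sample tray of beans, 98 x 143 x 28, bystander; origin at the centre of its underside.
- bowl: White cupping bowl, 92 across, 62 high, bystander; origin at the centre of its underside.
- scoop: Aluminium bean scoop, 186 long, 56 high, bystander; origin at the centre of its underside.
- spanner: Open-ended spanner, 179 long, 8 thick, bystander; origin at the centre of its underside.
- cutout (a point): Bed (0, 0, +20): nominal middle of the cut-out, at foam top. The dark foam insert has play in the case along bed y: the real cut-out is up to 7 mm to either side, new in each run, not told by sensors: see it or feel for it. It stays put (40 N to shift it). 20 deep, 2.5 to 3.5 mm play round the brush: y -100 to -22 is 43 wide, y -22 to +102 is 25 wide (y from its middle); pale bottom.
- notch (a point): Bed (0, +19, +20): middle, at foam top, of the finger notch in the foam beside the handle (it shifts with the foam): y -14 to +52, 47 to each side of the middle line, floor at bed z = -6, so fingertips holding the handle can go in with it and open there. At bed x -15 to -45 its end walls are plain upright foam, good to feel where the foam lies.
- bulges (a point): Bed (0, +80, +9): sprung foam bulges stick out of both side walls of the cut-out here, and another pair at y -75. They stop a brush that is merely laid in about 8 to 12 mm short of the floor; pressing it past them to the floor takes about 8 to 16 N square to the foam. A brush that has missed the cut-out stops on the foam top instead, 20 mm above the floor.
- catch_point (a point): Bed (+16, +73, +31): sprung roller of the keeper's catch, on a small block on the case. It clicks over the arm's edge near 1.3 rad and holds the arm down; pushing it through takes about 8 to 16 N. Let go earlier, the arm springs back to 0.

How it is judged:
On the way:
1. the brush is pressed home in the cut-out, with the keeper still up (z of brush in the frame of bed between -0.003 and 0.0035 m and x of brush in the frame of bed between -0.006 and 0.006 m and y of brush in the frame of bed between -0.013 and 0.013 m and angle between the x axis of brush and the y axis of bed, either way round below 0.05 rad and angle between the z axis of brush and the z axis of bed, either way round below 0.05 rad and value of joint keeper_arm below 0.9 rad), for 0.2 s.
At the end, for the whole second after the job is handed in: The brush lies in the cut-out, its origin within 3.5 mm of the floor's height, within 6 mm across and 13 mm along the case, parallel to the foam and to the cut-out within 0.05 rad; the keeper is held down by its catch (over 1.24 rad), everything at rest (z of brush in the frame of bed between -0.003 and 0.0035 m and x of brush in the frame of bed between -0.006 and 0.006 m and y of brush in the frame of bed between -0.013 and 0.013 m and angle between the x axis of brush and the y axis of bed, either way round below 0.05 rad and angle between the z axis of brush and the z axis of bed, either way round below 0.05 rad and value of joint keeper_arm above 1.24 rad and linear speed of brush below 0.02 m/s and velocity of joint keeper_arm below 0.1 rad/s); the robot touches nothing.
It fails at once if a bystander (mug, tray, bowl, scoop, spanner) is moved by more than 30 mm (distance of any of mug, tray, bowl, scoop, spanner from where it was at the start of the episode above 0.03 m).
It also fails if it takes over 67 s, if anything falls off the work surface, if the arm or the gripper's body presses on something with over 40 N, if the wrist force passes 120 N, or if a joint passes its speed limit or range.

## Working session

There is one attempt and no reset: what is moved stays moved. The work goes in short steps, Python scripts to look and compute and a tool call to move; the robot and the scene stay as the last step left them, time stands still between calls to the robot, and variables do not carry over. Pictures are saved under pics/ and viewed, and the job is handed in when it is done.

Besides the shell and the picture viewer there is one more tool, called after "Request:" by a JSON object that holds its "name" and its "arguments". move_arm: Moves the arm, as the interface text tells. Its arguments: {"type":"object","properties":{"commands":{"type":"array"},"jaw":{"type":"number"},"force":{"type":"number"}},"required":["commands"]}

```bash
ls; mkdir -p pics; python3 - <<'E'
from plant import ctrl
import cv2
print(ctrl.get_state())
for n in("side","top"):
    im=ctrl.read_camera(n); cv2.imwrite(f"pics/{n}0.png",im[:,:,::-1]); print(n,ctrl.get_calibration(n))
E
```

```text
pics
{'time': 0.0, 'qpos': array([ 1.14604707e+00,  2.87180753e-01,  1.57822545e+00, -3.31832820e-06,
        1.27859324e+00, -1.50013933e-01]), 'dq': array([ 2.31368790e-04,  8.30376640e-04, -8.57776090e-05,  2.78117348e-04,
       -6.45076005e-04,  5.70524671e-04]), 'joint_efforts': array([ 4.86522167e-04, -4.05977869e+01, -2.92628074e+01, -8.32409341e-05,
        5.81801301e-03,  6.33616295e-06]), 'eef_pos': array([0.18283552, 0.6490982 , 0.24391085]), 'tcp_rot': array([-0.42722934,  0.56450439,  0.42641442,  0.56301033]), 'contact_force': array([ 0.20035069, -0.8429759 ,  0.24827349]), 'wrist_torque': array([-0.04348541, -0.04553058,  0.02716789]), 'opening': 0.9987353381732065}
side {'camera_matrix': array([[445.20040551,   0.        , 278.66908886],
       [  0.        , 445.20040551, 208.08295862],
       [  0.        ,   0.        ,   1.        ]]), 'camera_from_world': array([[-0.99991257, -0.01264955, -0.00385329,  0.50314783],
       [-0.00179771,  0.41873083, -0.90810862,  0.10853022],
       [ 0.01310066, -0.90802229, -0.41871696,  1.47851183],
       [ 0.        ,  0.        ,  0.        ,  1.        ]])}
top {'camera_matrix': array([[391.99702269,   0.        , 284.70649582],
       [  0.        , 391.99702269, 210.53570359],
       [  0.        ,   0.        ,   1.        ]]), 'camera_from_world': array([[ 0.01449224, -0.99988686,  0.00402898, -0.05953671],
       [-0.98564842, -0.0149634 , -0.16814661,  0.5090751 ],
       [ 0.16818787, -0.00153434, -0.98575376,  1.25107137],
       [ 0.        ,  0.        ,  0.        ,  1.        ]])}
```

View pics/side0.png

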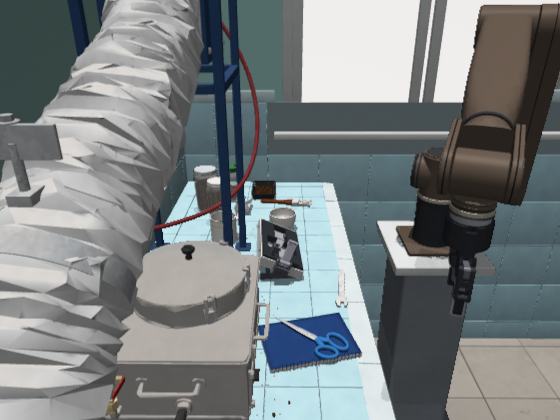

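View pics/top0.png

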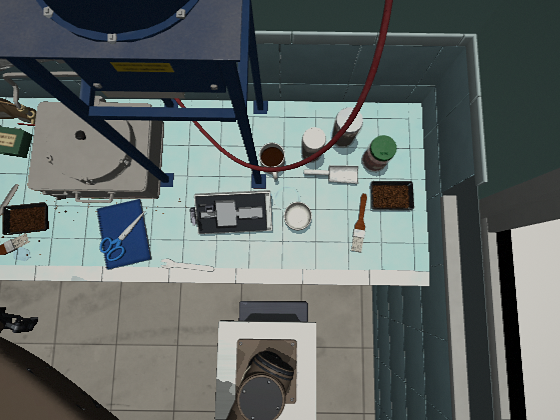

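The top view shows the brush at about (360,222), its handle pointing away from the robot, and the bed at about (232,212). I'll enlarge both.

```bash
python3 - <<'E'
import cv2
t=cv2.imread("pics/top0.png"); s=cv2.imread("pics/side0.png")
a=cv2.resize(t[180:240,180:280],None,fx=8,fy=8,interpolation=cv2.INTER_CUBIC)
cv2.imwrite("pics/bed0.png",a)
b=cv2.resize(t[180:260,320:420],None,fx=6,fy=6,interpolation=cv2.INTER_CUBIC)
cv2.imwrite("pics/br0.png",b)
b=cv2.resize(s[170:310,200:360],None,fx=4.2,fy=4.2,interpolation=cv2.INTER_CUBIC)
cv2.imwrite("pics/sb0.png",b)
E
```

```text
(no output)
```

View pics/bed0.png

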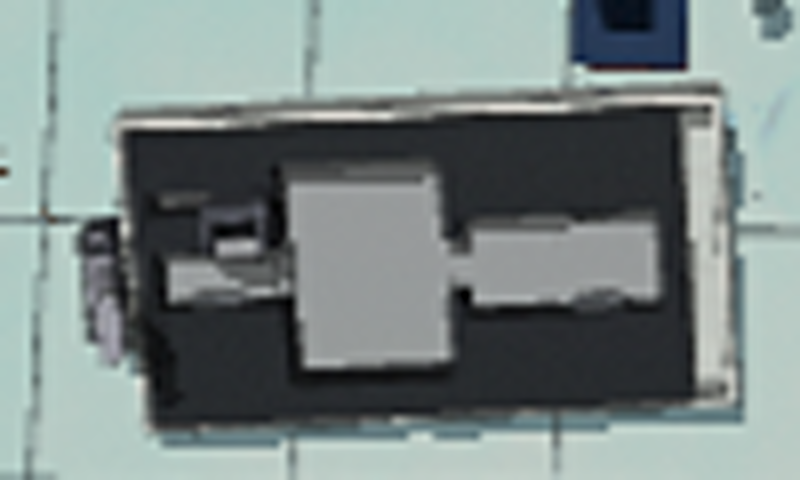

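View pics/br0.png

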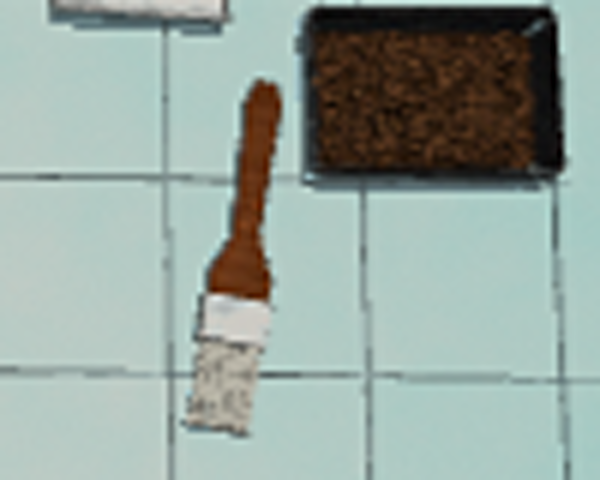

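View pics/sb0.png

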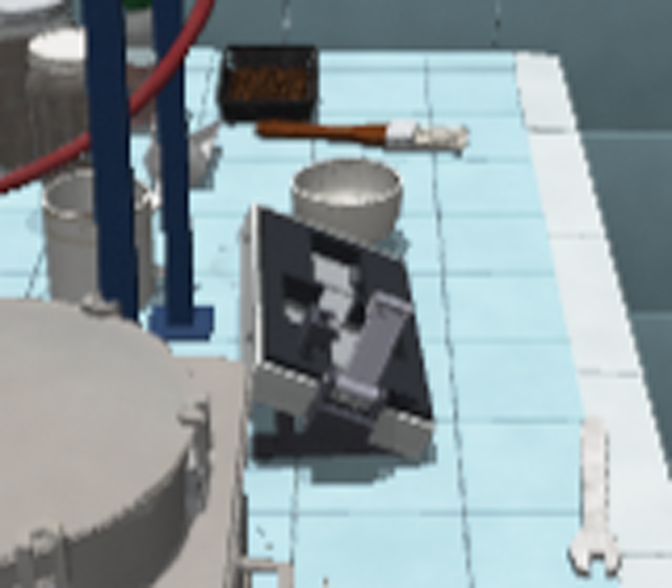

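```bash
python3 - <<'E'
import cv2
t=cv2.imread("pics/top0.png"); s=cv2.imread("pics/side0.png")
def grid(im,x0,y0,x1,y1,f,n,st=5):
    a=cv2.resize(im[y0:y1,x0:x1],None,fx=f,fy=f,interpolation=cv2.INTER_CUBIC)
    for x in range(x0,x1,st):
        cv2.putText(a,str(x),(int((x-x0+.5)*f)-8,8),0,.3,(0,0,255),1); cv2.line(a,(int((x-x0+.5)*f),10),(int((x-x0+.5)*f),16),(0,0,255),1)
    for y in range(y0,y1,st):
        cv2.putText(a,str(y),(0,int((y-y0+.5)*f)+3),0,.3,(0,0,255),1); cv2.line(a,(20,int((y-y0+.5)*f)),(26,int((y-y0+.5)*f)),(0,0,255),1)
    cv2.imwrite(n,a)
grid(s,252,215,308,283,8.5,"pics/sb1.png")
grid(t,185,183,279,240,8.5,"pics/tb1.png")
grid(t,345,188,371,256,8.5,"pics/tbr1.png")
E
```

```text
(no output)
```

View pics/sb1.png

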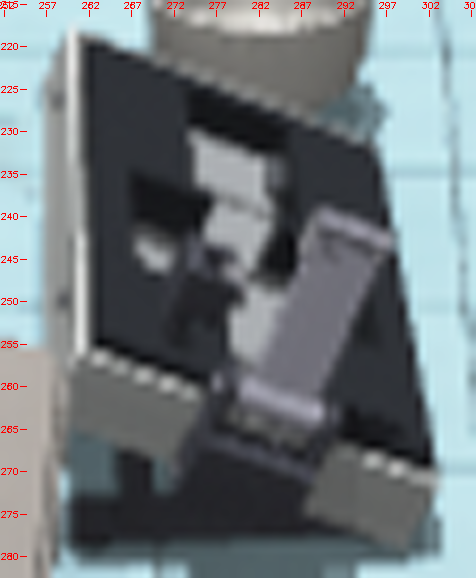

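View pics/tb1.png

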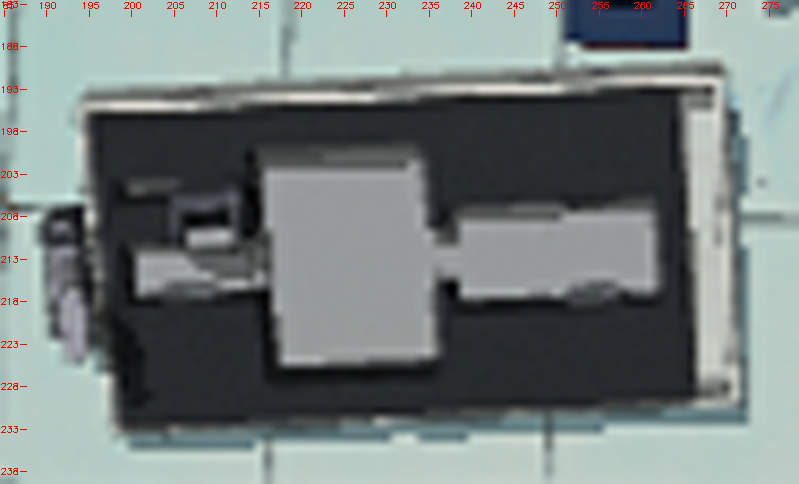

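View pics/tbr1.png

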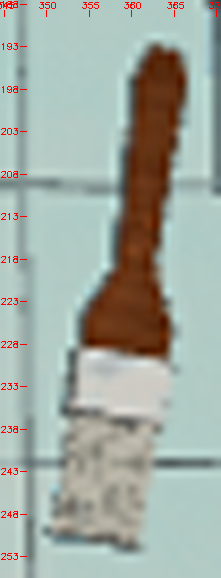

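```bash
cat > h.py <<'E'
import numpy as np, cv2
from scipy.optimize import least_squares
from scipy.spatial.transform import Rotation as R
from plant import ctrl
C={n:ctrl.get_calibration(n) for n in("side","top")}
def proj(n,P):
    K=C[n]["camera_matrix"];T=C[n]["camera_from_world"]
    p=np.atleast_2d(P)@T[:3,:3].T+T[:3,3]; p=p@K.T
    return p[:,:2]/p[:,2:]
def ray(n,uv):
    K=C[n]["camera_matrix"];T=C[n]["camera_from_world"]
    d=T[:3,:3].T@np.linalg.solve(K,[uv[0],uv[1],1]); o=-T[:3,:3].T@T[:3,3]
    return o,d/np.linalg.norm(d)
def onplane(n,uv,z,nrm=(0,0,1)):
    o,d=ray(n,uv); nrm=np.array(nrm,float); return o+d*(z-o@nrm)/(d@nrm)
def tri(uvs,uvt):
    P=[C[n]["camera_matrix"]@C[n]["camera_from_world"][:3] for n in("side","top")]
    X=cv2.triangulatePoints(P[0],P[1],np.array(uvs,float).reshape(2,1),np.array(uvt,float).reshape(2,1)).ravel()
    return X[:3]/X[3]
def bedR(yaw):
    return R.from_euler('z',yaw).as_matrix()@R.from_euler('y',-np.deg2rad(25)).as_matrix()
E
python3 - <<'E'
from h import *
T=dict(A=(194.5,193.9),B=(269.4,190.5),C=(271.3,229.6),D=(198.6,233.3))
S=dict(A=(260.9,256.5),B=(259.7,218),D=(302.9,269.8))
b=dict(A=(66,123,14),B=(66,-123,14),C=(-66,-123,14),D=(-66,123,14))
for k in S: print(k,tri(S[k],T[k]).round(4))
def res(p,full=False):
    Rm=bedR(p[3]);r=[]
    for n,q in(("top",T),("side",S)):
        for k in q: r.append(proj(n,Rm@(np.array(b[k])/1e3)+p[:3])[0]-q[k])
    return np.array(r).ravel()
f=least_squares(res,[.55,.1,.06,0]);print(f.x.round(4),np.rad2deg(f.x[3]));print(f.fun.reshape(-1,2).round(2))
p=f.x;Rm=bedR(p[3])
B=lambda v:Rm@(np.array(v)/1e3)+p[:3]
# cut-out features at foam top / floor
for n,v in {"slot end -y floor":(0,-100,0),"slot end +y":(0,102,20),"notch lo":(-47,-14,-6),"notch hi":(-47,52,-6),"notchTop-":(-47,-14,20),"notchTop+":(-47,52,20),"foamtop notch+x-":(47,-14,20),"hinge":(0,130,24)}.items(): print(n,proj("top",B(v)).round(1),proj("side",B(v)).round(1))
a=np.deg2rad(75); print("tip",proj("top",B((0,130-66*np.cos(a),24+66*np.sin(a)))),proj("side",B((0,130-66*np.cos(a),24+66*np.sin(a)))))
# brush: ends
for uv in [(363.5,192.5),(355.5,251)]: print(onplane("top",uv,0.008))
for uv in [(354,229),(364.5,229.5),(352.5,236),(363,237.5)]: print(onplane("top",uv,0.015))
E
```

```text
A [0.5509 0.2396 0.0815]
B [ 0.5662 -0.0015  0.0824]
D [0.4314 0.2305 0.0324]
[0.505  0.1151 0.0438 0.0674] 3.860954691739742
[[-0.84  0.68]
 [ 0.72  0.19]
 [ 1.05  0.02]
 [-0.63  0.2 ]
 [-0.55 -0.68]
 [-0.66 -0.97]
 [ 0.15  1.7 ]]
slot end -y floor [[264.3 209.7]] [[276.  230.8]]
slot end +y [[202.  214.5]] [[282.4 258.1]]
notch lo [[239.5 224.1]] [[290.2 250.5]]
notch hi [[219.8 225.1]] [[291.9 261.6]]
notchTop- [[238.8 226.4]] [[293.8 243.8]]
notchTop+ [[218.7 227.5]] [[295.7 254.7]]
foamtop notch+x- [[236.6 198.6]] [[266.1 233.2]]
hinge [[193.1 215.3]] [[283.6 262.2]]
tip [[194.50971497 220.67457607]] [[292.98521118 240.71287062]]
[ 0.58262125 -0.32077961  0.008     ]
[ 0.382546   -0.29020892  0.008     ]
[ 0.45549347 -0.28506555  0.015     ]
[ 0.45433475 -0.32023641  0.015     ]
[ 0.4318802  -0.27969334  0.015     ]
[ 0.4273774 -0.3146942  0.015    ]
```

```bash
python3 - <<'E'
from h import *
t=cv2.imread("pics/top0.png").astype(float).mean(2)
np.set_printoptions(linewidth=200)
def prof(a): return " ".join(f"{int(v)}" for v in a)
for c in (222,227,232): print("col",c,"rows188-236",prof(t[188:237,c]))
for c in (243,250,257): print("col",c,"rows188-236",prof(t[188:237,c]))
for r in (206,218,222): print("row",r,"cols 212-242",prof(t[r,212:243]))
for r in (210,212,214): print("row",r,"cols 255-275",prof(t[r,255:276]))
for r in (198,222): print("row",r,"cols 190-200; 258-276",prof(t[r,190:202]),"|",prof(t[r,258:277]))
o,d=ray("top",(1,1));print(o)
E
```

```text
col 222 rows188-236 192 192 193 198 135 109 219 44 40 44 44 42 66 71 91 157 155 153 154 152 154 153 153 153 153 153 153 153 152 152 152 153 153 153 152 153 155 163 31 20 40 44 43 39 72 89 117 200 196
col 227 rows188-236 194 193 193 199 116 86 213 41 41 44 43 41 74 97 90 157 155 153 153 153 154 153 153 154 153 152 153 152 153 153 153 152 153 153 153 153 157 124 27 21 43 44 41 38 88 123 115 197 195
col 232 rows188-236 194 194 196 164 112 130 120 35 41 45 43 50 74 96 89 157 155 154 153 154 153 154 153 153 153 153 153 153 153 152 154 153 152 153 153 154 159 93 23 28 43 44 43 36 112 121 200 197 195
col 243 rows188-236 193 195 198 154 114 219 41 40 45 45 43 44 44 44 43 44 43 43 40 73 91 156 155 153 154 153 153 153 155 163 29 24 43 44 44 41 43 43 42 44 43 42 39 71 91 119 199 197 196
col 250 rows188-236 171 171 147 117 121 208 44 42 44 45 44 44 45 44 44 44 44 41 45 97 90 154 153 154 153 152 153 154 157 158 31 30 44 42 42 43 43 43 43 43 41 42 38 98 120 117 187 184 189
col 257 rows188-236 46 205 180 108 182 64 36 44 45 44 44 44 43 43 42 45 44 40 46 93 157 154 153 154 153 153 153 157 120 82 44 
[... 375 characters left out ...]
153 152 153 153 152 153 153 152 154 153 153 153 153 154 160 78 37 43 43 44 43 43
row 210 cols 255-275 153 153 153 152 154 155 161 80 38 42 36 108 183 193 148 186 105 182 199 196 195
row 212 cols 255-275 153 153 153 154 154 154 161 79 38 41 40 107 183 192 190 197 106 112 186 195 194
row 214 cols 255-275 154 154 153 154 154 154 160 95 46 40 26 107 184 191 190 200 95 106 187 197 194
row 198 cols 190-200; 258-276 192 192 192 194 169 78 37 43 42 43 43 42 | 45 45 44 46 44 43 28 109 187 194 194 195 107 78 185 198 194 189 191
row 222 cols 190-200; 258-276 164 89 112 147 157 67 53 55 28 18 17 40 | 43 43 43 43 43 45 42 41 43 183 196 194 182 151 122 186 196 194 194
[ 0.29221685 -0.04999291  1.31908744]
```

```bash
cat > fit.py <<'E'
from h import *
# edges: (camera, p1, p2, moves with foam, pixels, weight)
E=[("top",(47,-14,20),(47,52,20),1,[(222,199.5),(227,199.4),(232,199.2)],1),
("top",(-47,-14,-6),(-47,52,-6),1,[(222,225.5),(227,225.25),(232,225.03)],1),
("top",(21.5,-100,20),(21.5,-22,20),1,[(243,206.6),(250,206.5)],1),
("top",(-21.5,-100,0),(-21.5,-22,0),1,[(243,217.5),(250,217.5)],1),
("top",(-47,-14,20),(47,-14,20),1,[(234.55,206),(235.55,218),(235.83,222)],1),
("top",(-47,52,-6),(47,52,-6),1,[(215.55,206),(216.55,218),(217.05,222)],1),
("top",(-20,-100,20),(20,-100,20),1,[(261.85,210),(261.85,212),(261.95,214)],1),
("top",(-66,-123,14),(66,-123,14),0,[(269.9,198),(270.6,214),(270.9,222)],1),
("top",(-66,123,14),(66,123,14),0,[(194.4,198)],.7),
("side",(66,-123,14),(66,123,14),0,[(260.0,226),(260.9,250)],1),
("side",(66,123,14),(-66,123,14),0,[(265,257.5),(274,261.0),(295,268),(300,269.5)],1)]
Tp=(0,130-66*np.cos(np.deg2rad(75)),24+66*np.sin(np.deg2rad(75)))
PT=[("side",Tp,(293.5,240.9),.7),("side",(66,-123,14),(260.0,218),.7)]
def res(p):
    Rm=bedR(p[3]);r=[]
    B=lambda v,f=0:Rm@((np.array(v)+np.array([0,p[4]*1e3*f,0]))/1e3)+p[:3]
    for n,a,b,f,px,w in E:
        q=proj(n,[B(a,f),B(b,f)]);d=q[1]-q[0];d/=np.linalg.norm(d)
        for u in px: e=np.array(u)-q[0]; r.append(w*(d[0]*e[1]-d[1]*e[0])/len(px)**.5)
    for n,a,u,w in PT: r+=list(w*(proj(n,B(a))[0]-u))
    return np.array(r)
if __name__=="__main__":
    f=least_squares(res,[.505,.115,.044,.067,.006],loss="soft_l1",f_scale=.7,x_scale=[.01,.01,.01,.05,.01])
    print(f.x.round(4),np.rad2deg(f.x[3]));print(res(f.x).round(2))
    s=np.sqrt(np.diag(np.linalg.inv(f.jac.T@f.jac)))*.4;print(s.round(4))
    np.save("bed.npy",f.x)
E
python3 fit.py
```

```text
[0.5029 0.1165 0.0439 0.0621 0.0064] 3.558169298530437
[ 0.22  0.15  0.13 -0.    0.01  0.    0.   -0.15  0.13 -0.1  -0.09 -0.05
 -0.07  0.01 -0.05  0.03  0.13  0.06  0.05 -0.13 -0.21 -0.29  0.55  0.07
 -0.14 -0.01  0.07 -0.29 -0.45  0.04  0.03 -0.09 -0.61]
[0.0005 0.0012 0.0012 0.0075 0.0015]
```

```bash
python3 - <<'E'
from h import *
s=ctrl.get_state();print(R.from_quat(s["tcp_rot"]).as_matrix().round(4)); print(ctrl.tip_extent,[a for a in dir(ctrl) if a[0]!="_"])
p=np.load("bed.npy");print(bedR(p[3]).round(4))
E
```

```text
[[-9.000e-04 -9.625e-01  2.714e-01]
 [-2.000e-03  2.714e-01  9.625e-01]
 [-1.000e+00  3.000e-04 -2.200e-03]]
0.014 ['Unreachable', 'get_calibration', 'get_state', 'read_camera', 'sign_off', 'tip_extent']
[[ 0.9046 -0.0621 -0.4218]
 [ 0.0562  0.9981 -0.0262]
 [ 0.4226  0.      0.9063]]
```

```bash
cat > pl.py <<'E'
from h import *
def plan(tgt,yaw=None,n=None,state=None,speed=24.0,dec=2):
    """straight path to tgt (m), jaw-axis yaw deg; returns flat rows"""
    s=state or ctrl.get_state(); M=R.from_quat(s["tcp_rot"]).as_matrix(); p=s["eef_pos"].copy()
    y0=np.rad2deg(np.arctan2(M[1,2],M[0,2])); tot=0 if yaw is None else -((yaw-y0))
    d=np.array(tgt)-p
    if n is None: n=max(int(np.ceil(np.abs(d[:2]).max()*1e3/speed)),int(np.ceil(np.linalg.norm(d[:2])*1e3/speed)),int(np.ceil(abs(d[2])*1e3/speed)),int(np.ceil(abs(tot)/5)),1)
    out=[]; y=y0; q=p.copy()
    for i in range(n):
        a=np.deg2rad(y); tz=np.array([np.cos(a),np.sin(a),0]); tx=np.array([0,0,-1.]); ty=np.cross(tz,tx)
        want=p+d*(i+1)/n-q
        r=np.round(np.array([want@tx,want@ty,want@tz])*1e3/25,dec)
        t=round((tot*(i+1)/n-(y0-y))/5,dec)
        r=np.clip(r,-1,1); q=q+(tx*r[0]+ty*r[1]+tz*r[2])*.025; y-=5*t
        out+=list(r+0.)+[t]
    print(n,"rows; ends",q.round(4),"yaw",round(y,2)); print("["+",".join(f"{v:g}" for v in out)+"]")
    return q,y
def st():
    s=ctrl.get_state();M=R.from_quat(s["tcp_rot"]).as_matrix()
    print("t",round(s["time"],2),"p",s["eef_pos"].round(4),"yaw",np.rad2deg(np.arctan2(M[1,2],M[0,2])).round(2),"tilt",np.rad2deg(np.arccos(-M[2,0])).round(2),"F",s["contact_force"].round(1),"op",round(s["opening"]*85.4,1),"q",s["qpos"].round(2));return s
E
python3 - <<'E'
from pl import *
q,y=plan((.44,.20,.25),74.25-100,n=20)
E
```

```text
20 rows; ends [0.4399 0.2    0.25  ] yaw -25.75
[-0.01,-0.74,-0.73,1,-0.01,-0.8,-0.65,1,-0.02,-0.85,-0.59,1,-0.01,-0.9,-0.51,1,-0.01,-0.94,-0.43,1,-0.01,-0.98,-0.34,1,-0.01,-1,-0.26,1,-0.02,-1,-0.17,1,-0.01,-1,-0.08,1,-0.01,-1,0.02,1,-0.01,-1,0.1,1,-0.01,-1,0.2,1,-0.01,-1,0.29,1,-0.02,-1,0.38,1,-0.01,-1,0.45,1,-0.01,-0.93,0.53,1,-0.01,-0.84,0.6,1,-0.01,-0.79,0.67,1,-0.02,-0.72,0.74,1,-0.01,-0.66,0.8,1]
```

Request:
{"name": "move_arm", "arguments": {"commands": [0,-0.75,-0.75,1,0,-0.8,-0.65,1,0,-0.85,-0.6,1,0,-0.9,-0.5,1,0,-0.95,-0.45,1,0,-1,-0.35,1,0,-1,-0.25,1,0,-1,-0.15,1,0,-1,-0.1,1,0,-1,0,1,0,-1,0.1,1,0,-1,0.2,1,0,-1,0.3,1,0,-1,0.4,1,0,-1,0.45,1,0,-0.95,0.55,1,0,-0.85,0.6,1,0,-0.8,0.65,1,0,-0.7,0.75,1,0,-0.65,0.8,1], "jaw": 45}}

```text
time: 2.6
eef_pos: [0.4413, 0.1979, 0.2448]
tcp_rot: [0.158, 0.689, -0.159, 0.689]
contact_force: [-0.7, 0.6, 0.7]
opening: 0.53
```

```bash
python3 - <<'E'
from pl import *
st()
plan((.4931,-.3073,.15),-98.7)
E
```

```text
t 2.6 p [0.4413 0.1979 0.2448] yaw -25.91 tilt 0.05 F [-0.7  0.6  0.7] op 45.3 q [ 0.21 -0.15  2.03  0.    1.25  0.66]
22 rows; ends [ 0.493  -0.3072  0.1501] yaw -98.71
[0.17,-0.79,0.49,0.66,0.17,-0.75,0.53,0.66,0.18,-0.73,0.57,0.67,0.17,-0.68,0.61,0.66,0.17,-0.66,0.66,0.66,0.17,-0.61,0.69,0.66,0.18,-0.57,0.72,0.66,0.17,-0.54,0.76,0.66,0.17,-0.48,0.78,0.67,0.17,-0.44,0.81,0.66,0.18,-0.39,0.84,0.66,0.17,-0.35,0.86,0.66,0.17,-0.29,0.87,0.66,0.17,-0.24,0.89,0.66,0.18,-0.19,0.91,0.67,0.17,-0.14,0.91,0.66,0.17,-0.09,0.92,0.66,0.17,-0.03,0.92,0.66,0.18,0.02,0.92,0.66,0.17,0.08,0.92,0.66,0.17,0.12,0.92,0.67,0.17,0.18,0.9,0.66]
```

Request:
{"name": "move_arm", "arguments": {"commands": [0.1,-0.8,0.5,0.7,0.1,-0.75,0.55,0.7,0.1,-0.75,0.55,0.7,0.1,-0.7,0.6,0.7,0.1,-0.65,0.65,0.7,0.15,-0.6,0.7,0.7,0.15,-0.6,0.7,0.7,0.2,-0.55,0.75,0.7,0.2,-0.5,0.8,0.7,0.2,-0.45,0.8,0.7,0.2,-0.4,0.85,0.7,0.2,-0.35,0.85,0.7,0.2,-0.3,0.9,0.7,0.2,-0.25,0.9,0.7,0.2,-0.2,0.9,0.7,0.2,-0.15,0.9,0.7,0.2,-0.1,0.95,0.7,0.2,0,0.95,0.7,0.3,0,0.9,0.7,0.3,0.05,0.9,0.7]}}

```text
time: 5.1
eef_pos: [0.4717, -0.2655, 0.1547]
tcp_rot: [-0.525, -0.473, 0.525, -0.473]
contact_force: [0.2, -0.6, 0.9]
opening: 0.526
```

```bash
python3 - <<'E'
from pl import *
st()
plan((.4931,-.3073,.10),-98.7)
t=ctrl.read_camera("top");cv2.imwrite("pics/t1.png",cv2.resize(t[120:270,180:420,::-1],None,fx=3.3,fy=3.3,interpolation=cv2.INTER_CUBIC))
E
```

```text
t 5.1 p [ 0.4717 -0.2655  0.1547] yaw -95.96 tilt 0.02 F [ 0.2 -0.6  0.9] op 44.9 q [-0.7   0.09  1.98  0.    1.07  0.97]
3 rows; ends [ 0.493  -0.3073  0.0999] yaw -98.71
[0.73,0.34,0.53,0.18,0.73,0.35,0.52,0.19,0.73,0.36,0.51,0.18]
```

View pics/t1.png

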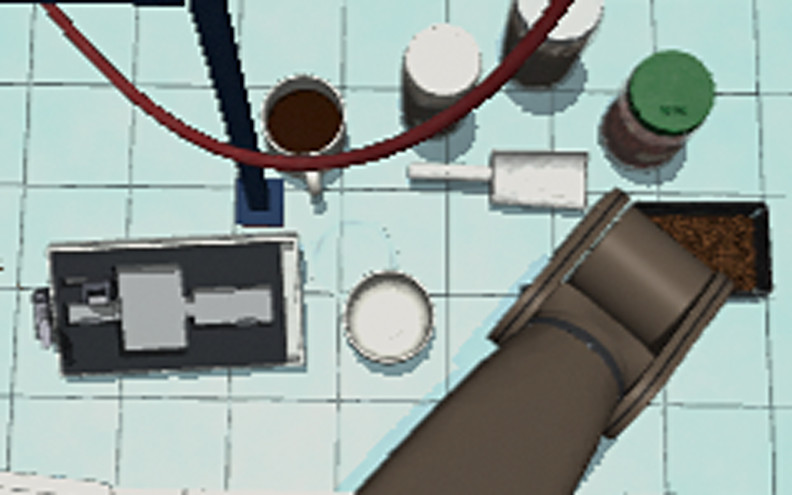

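Request:
{"name": "move_arm", "arguments": {"commands": [0.7,0.35,0.55,0.2,0.7,0.35,0.5,0.2,0.75,0.35,0.5,0.15,0,0,0,0,0,0,0,0]}}

```text
time: 5.78
eef_pos: [0.4932, -0.3056, 0.1018]
tcp_rot: [0.536, 0.462, -0.536, 0.461]
contact_force: [-0.0, 0.0, 0.1]
opening: 0.527
```

```bash
python3 - <<'E'
from pl import *
st()
plan((.4931,-.3073,.017),-98.7,n=6)
t=ctrl.read_camera("side");cv2.imwrite("pics/s1.png",cv2.resize(t[150:260,220:350,::-1],None,fx=5,fy=5,interpolation=cv2.INTER_CUBIC))
E
```

```text
t 5.78 p [ 0.4932 -0.3056  0.1018] yaw -98.5 tilt 0.02 F [-0.   0.   0.1] op 45.0 q [-0.73  0.24  1.92  0.    0.99  0.99]
6 rows; ends [ 0.4932 -0.3074  0.0171] yaw -98.7
[0.57,0,0.01,0.01,0.56,0,0.01,0,0.57,0,0.01,0.01,0.56,0,0.01,0.01,0.57,0,0.02,0,0.56,0.01,0.01,0.01]
```

View pics/s1.png

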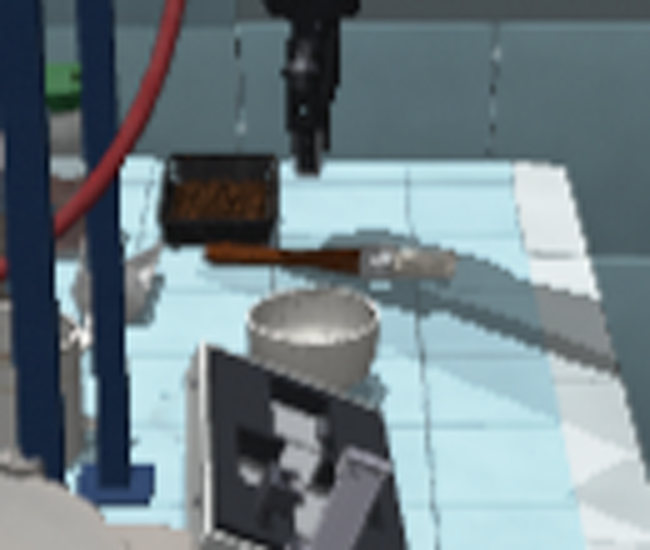

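The gripper stands over the brush handle, at about (308,165) in the crop, and the brush at (205–455, 255) is untouched. Next I lower, then close.

Request:
{"name": "move_arm", "arguments": {"commands": [0.6,0,0.02,0,0.6,0,0.02,0,0.6,0,0.02,0,0.6,0,0,0,0.6,0,0,0,0.4,0,0,0,0,0,0,0]}}

```text
time: 6.7
eef_pos: [0.4925, -0.3068, 0.0154]
tcp_rot: [-0.536, -0.462, 0.536, -0.461]
contact_force: [-0.1, 0.4, -0.7]
opening: 0.527
```

Request:
{"name": "move_arm", "arguments": {"commands": [0,0,0,0,0,0,0,0,0,0,0,0,0,0,0,0,0,0,0,0,0,0,0,0], "jaw": 10, "force": 40}}

```text
time: 7.45
eef_pos: [0.4936, -0.3078, 0.0174]
tcp_rot: [0.536, 0.461, -0.536, 0.462]
contact_force: [0.3, 0.3, 5.8]
opening: 0.219
```

```bash
python3 - <<'E'
from pl import *
st()
t=ctrl.read_camera("side");cv2.imwrite("pics/s2.png",cv2.resize(t[150:260,220:350,::-1],None,fx=5,fy=5,interpolation=cv2.INTER_CUBIC))
E
```

```text
t 7.45 p [ 0.4936 -0.3078  0.0174] yaw -98.5 tilt 0.1 F [0.3 0.3 5.8] op 18.7 q [-0.73  0.37  1.93 -0.    0.83  0.99]
```

View pics/s2.png

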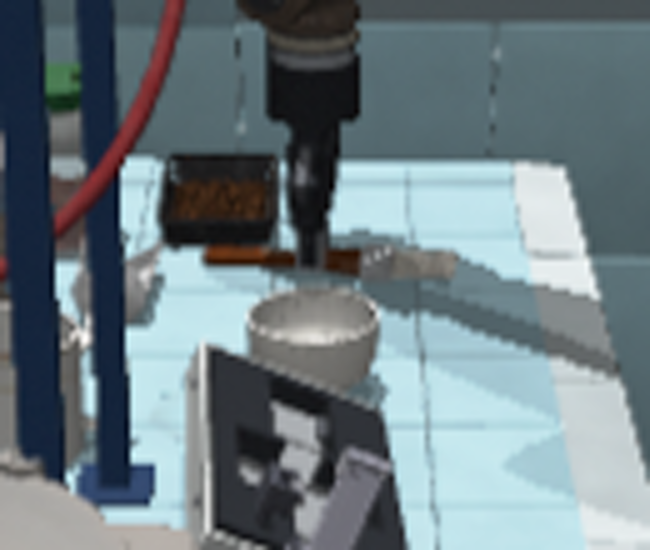

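```bash
python3 - <<'E'
from pl import *
s=st()
p=np.load("bed.npy");Rm=bedR(p[3]);B=lambda v:Rm@(np.array(v)/1e3)+p[:3]
print("post base",onplane("top",(257,183),0.0)); print("hover",B((0,19-15,20)))
s["eef_pos"][2]+=.15
s2=dict(s)
plan((.48,-.15,.2),3.5,state=s2,n=21)
E
```

```text
t 7.5 p [ 0.4936 -0.3078  0.0174] yaw -98.5 tilt 0.1 F [-0.6  0.   5.9] op 18.5 q [-0.73  0.37  1.93 -0.    0.83  0.99]
post base [0.6122987  0.04504203 0.        ]
hover [0.49416724 0.11992591 0.06206979]
21 rows; ends [ 0.4799 -0.1499  0.1999] yaw 3.5
[-0.06,-0.07,-0.29,-0.97,-0.06,-0.04,-0.3,-0.97,-0.07,-0.02,-0.3,-0.97,-0.06,0,-0.31,-0.98,-0.06,0.03,-0.29,-0.97,-0.06,0.06,-0.3,-0.97,-0.06,0.08,-0.29,-0.97,-0.07,0.11,-0.28,-0.97,-0.06,0.13,-0.28,-0.97,-0.06,0.15,-0.26,-0.97,-0.06,0.17,-0.24,-0.98,-0.06,0.2,-0.23,-0.97,-0.07,0.21,-0.22,-0.97,-0.06,0.23,-0.19,-0.97,-0.06,0.25,-0.18,-0.97,-0.06,0.26,-0.15,-0.97,-0.06,0.27,-0.13,-0.97,-0.07,0.28,-0.11,-0.98,-0.06,0.29,-0.08,-0.97,-0.06,0.3,-0.06,-0.97,-0.06,0.3,-0.04,-0.97]
```

Request:
{"name": "move_arm", "arguments": {"commands": [-0.5,0,0,0,-1,0,0,0,-1,0,0,0,-1,0,0,0,-1,0,0,0,-1,0,0,0,-0.5,0,0,0,0,0,0,0,0,0,0,0]}}

```text
time: 8.62
eef_pos: [0.4923, -0.3066, 0.1652]
tcp_rot: [-0.536, -0.462, 0.536, -0.461]
contact_force: [-0.2, -0.4, -0.5]
opening: 0.219
```

```bash
python3 - <<'E'
from pl import *
s=st()
t=ctrl.read_camera("side");cv2.imwrite("pics/s3.png",cv2.resize(t[130:240,220:350,::-1],None,fx=5,fy=5,interpolation=cv2.INTER_CUBIC))
E
```

```text
t 8.62 p [ 0.4923 -0.3066  0.1652] yaw -98.5 tilt 0.15 F [-0.2 -0.4 -0.5] op 18.7 q [-0.73  0.16  1.88 -0.    1.1   0.99]
```

View pics/s3.png

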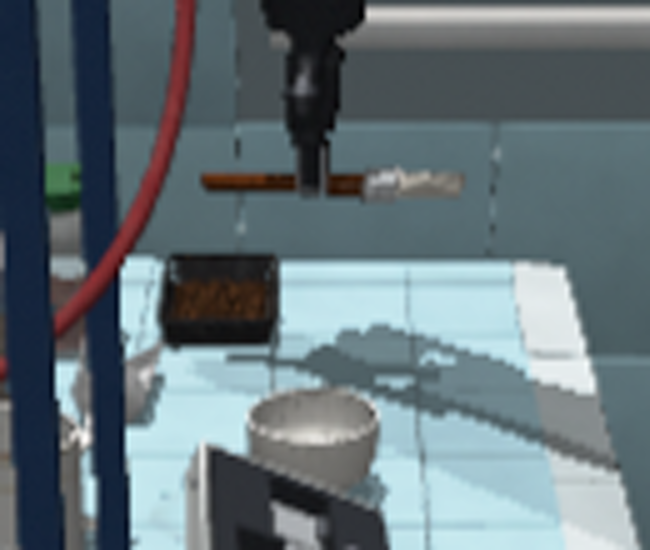

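The brush is held level (crop 205–460, row 183). Next: turn it and carry it toward the bed.

Request:
{"name": "move_arm", "arguments": {"commands": [-0.1,-0.05,-0.3,-1,-0.1,-0.05,-0.3,-1,-0.1,0,-0.3,-1,-0.1,0,-0.3,-1,-0.1,0.05,-0.3,-1,-0.1,0.05,-0.3,-1,-0.1,0.1,-0.3,-1,-0.1,0.1,-0.3,-1,-0.1,0.15,-0.3,-1,-0.1,0.15,-0.25,-1,-0.05,0.2,-0.25,-1,-0.05,0.2,-0.25,-1,-0.05,0.2,-0.2,-1,0,0.25,-0.2,-1,0,0.25,-0.2,-1,0,0.25,-0.15,-1,0,0.3,-0.15,-1,0,0.3,-0.1,-1,0,0.3,-0.1,-1,0,0.3,-0.05,-1]}}

```text
time: 11.18
eef_pos: [0.4769, -0.1525, 0.194]
tcp_rot: [-0.01, 0.708, 0.011, 0.706]
contact_force: [0.6, -0.8, -0.7]
opening: 0.216
```

```bash
python3 - <<'E'
from pl import *
s=st()
plan((.480,.10,.185),3.56)
E
```

```text
t 11.18 p [ 0.4769 -0.1525  0.194 ] yaw 1.67 tilt 0.15 F [ 0.6 -0.8 -0.7] op 18.4 q [-0.51 -0.05  2.04  0.    1.15 -0.54]
11 rows; ends [0.48   0.0999 0.185 ] yaw 3.57
[0.03,0.92,0.04,-0.03,0.04,0.91,0.04,-0.04,0.03,0.92,0.04,-0.03,0.03,0.92,0.05,-0.04,0.03,0.92,0.05,-0.03,0.04,0.91,0.05,-0.04,0.03,0.92,0.05,-0.03,0.03,0.92,0.06,-0.04,0.03,0.91,0.06,-0.03,0.04,0.92,0.07,-0.03,0.03,0.91,0.06,-0.04]
```

Request:
{"name": "move_arm", "arguments": {"commands": [0,0.9,0,-0.1,0,0.9,0,-0.1,0,0.9,0,-0.1,0,0.9,0,-0.05,0.05,0.95,0.05,0,0.05,0.95,0.05,0,0.05,0.95,0.05,0,0.05,0.95,0.05,0,0.05,0.95,0.05,0,0.1,0.9,0.05,0,0,0.9,0.05,0,0,0,0,0,0,0,0,0]}}

```text
time: 12.8
eef_pos: [0.4731, 0.1005, 0.1859]
tcp_rot: [-0.02, 0.707, 0.02, 0.706]
contact_force: [-0.1, -0.2, 0.3]
opening: 0.22
```

```bash
cat > snap.py <<'E'
from pl import *
def grid(im,x0,y0,x1,y1,f,n,st=5):
    a=cv2.resize(im[y0:y1,x0:x1,::-1],None,fx=f,fy=f,interpolation=cv2.INTER_CUBIC)
    for x in range(x0,x1,st):
        cv2.putText(a,str(x),(int((x-x0+.5)*f)-8,8),0,.3,(0,0,255),1); cv2.line(a,(int((x-x0+.5)*f),10),(int((x-x0+.5)*f),16),(0,0,255),1)
    for y in range(y0,y1,st):
        cv2.putText(a,str(y),(0,int((y-y0+.5)*f)+3),0,.3,(0,0,255),1); cv2.line(a,(20,int((y-y0+.5)*f)),(26,int((y-y0+.5)*f)),(0,0,255),1)
    cv2.imwrite(n,a)
E
python3 - <<'E'
from snap import *
s=st()
t=ctrl.read_camera("top");cv2.imwrite("pics/t4raw.png",t[:,:,::-1]);grid(t,185,170,285,240,7.5,"pics/t4.png")
t=ctrl.read_camera("side");cv2.imwrite("pics/s4raw.png",t[:,:,::-1]);grid(t,235,150,325,290,4.2,"pics/s4.png",10)
E
```

```text
t 12.8 p [0.4731 0.1005 0.1859] yaw 3.26 tilt 0.08 F [-0.1 -0.2  0.3] op 18.7 q [-0.   -0.08  2.09 -0.    1.14 -0.06]
```

View pics/t4.png

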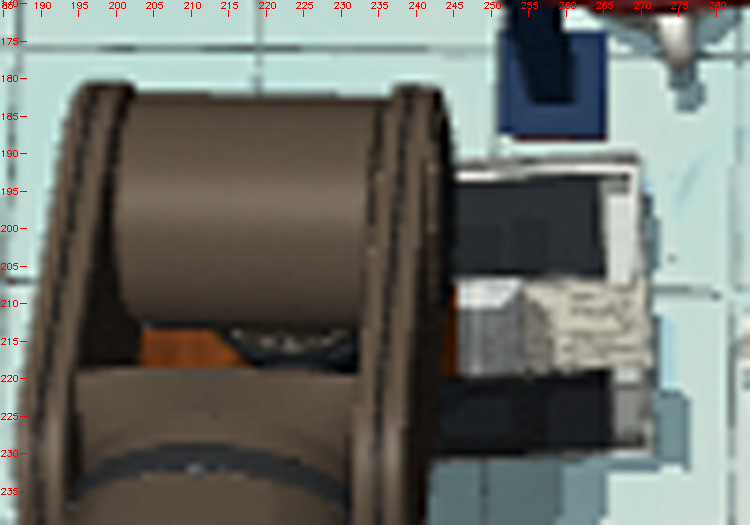

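View pics/s4.png

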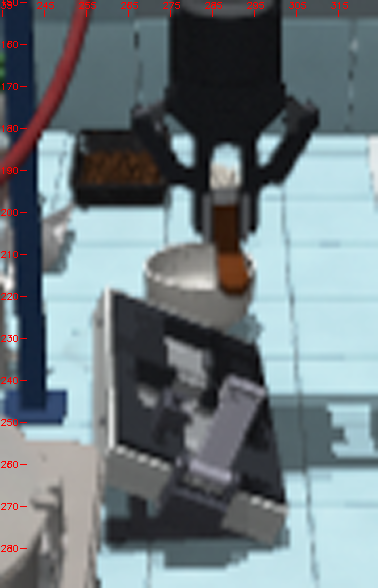

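```bash
python3 - <<'E'
from pl import *
zt=.1859-.0174
a=onplane("top",(245.2,213.3),zt+.017);b=onplane("top",(254.5,213.3),zt+.017);e=onplane("top",(271.4,213.3),zt+.009)
print(a,b,e)
for c in (246,249,252,256,260,264,268):
    t=cv2.imread("pics/t4raw.png").astype(int)[203:226,c]; print(c,[tuple(v) for v in t[[0]]]," ".join(str(v.sum()//3) for v in t))
print([onplane("top",(249,r),zt+.017)[0].round(4) for r in (206.5,219.5)])
p=np.load("bed.npy");Rm=bedR(p[3])
print("TCP in bed",(Rm.T@(np.array([.4731,.1005,.1859])-p[:3])*1e3).round(1))
E
```

```text
[0.47565905 0.06382144 0.1855    ] [0.4760716  0.03659423 0.1855    ] [ 0.47812429 -0.01263489  0.1775    ]
246 [(np.int64(44), np.int64(42), np.int64(39))] 41 40 37 45 124 186 190 189 94 86 91 85 84 76 83 80 74 21 22 20 21 29 30
249 [(np.int64(43), np.int64(40), np.int64(38))] 40 41 38 40 172 209 214 209 110 109 107 100 93 96 95 103 106 42 20 22 30 30 29
252 [(np.int64(50), np.int64(47), np.int64(44))] 47 48 45 31 182 189 212 132 93 105 99 102 104 97 100 99 86 30 22 22 30 29 29
256 [(np.int64(44), np.int64(42), np.int64(37))] 41 40 40 30 102 183 190 115 97 105 114 113 99 117 101 117 91 29 22 21 22 24 22
260 [(np.int64(50), np.int64(46), np.int64(43))] 46 46 45 67 145 161 189 191 189 189 192 163 193 136 177 144 105 24 21 30 29 30 29
264 [(np.int64(47), np.int64(44), np.int64(41))] 44 45 45 37 115 194 169 192 150 171 191 154 161 146 158 177 30 18 22 30 28 29 28
268 [(np.int64(208), np.int64(215), np.int64(209))] 210 211 208 210 204 135 169 140 162 162 132 158 193 130 180 152 180 185 98 132 133 133 132
[np.float64(0.4961), np.float64(0.4575)]
TCP in bed [ 32.2 -14.1 141.6]
```

```bash
cat > bb.py <<'E'
from pl import *
P=np.load("bed.npy");Rm=bedR(P[3])
B=lambda v:Rm@(np.array(v)/1e3)+P[:3]
HOLD=np.array([12.,0,17.4])
def tcp_for(o): return B(o)+Rm[:,1]*HOLD[0]/1e3+np.array([0,0,HOLD[2]/1e3])
def o_of(p): return (Rm.T@(np.array(p)-Rm[:,1]*HOLD[0]/1e3-np.array([0,0,HOLD[2]/1e3])-P[:3])*1e3).round(1)
E
python3 - <<'E'
from bb import *
s=st();print(o_of(s["eef_pos"]))
for o in [(-8.7,-1.6,60),(-8.7,6.4,30),(-8.7,6.4,18)]: print(tcp_for(o).round(4))
plan(tcp_for((-8.7,-1.6,60)),3.56)
E
```

```text
t 12.9 p [0.4733 0.1002 0.1863] yaw 3.21 tilt 0.04 F [-0.5 -0.7 -0.5] op 18.5 q [-0.   -0.08  2.09 -0.    1.14 -0.06]
[ 25.2 -26.4 126.1]
[0.469  0.1248 0.112 ]
[0.4812 0.1335 0.0849]
[0.4862 0.1339 0.074 ]
4 rows; ends [0.4691 0.1247 0.112 ] yaw 3.56
[0.74,0.25,-0.03,-0.02,0.74,0.25,-0.03,-0.02,0.75,0.24,-0.03,-0.01,0.74,0.25,-0.02,-0.02]
```

Request:
{"name": "move_arm", "arguments": {"commands": [0.75,0.25,-0.05,-0.05,0.75,0.25,-0.05,0,0.75,0.25,0,0,0.75,0.25,0,0,0,0,0,0,0,0,0,0]}}

```text
time: 13.65
eef_pos: [0.47, 0.1252, 0.1123]
tcp_rot: [-0.022, 0.706, 0.021, 0.707]
contact_force: [0.1, 0.5, -0.4]
opening: 0.218
```

```bash
python3 - <<'E'
from bb import *
s=st();print(o_of(s["eef_pos"]))
plan(tcp_for((-8.7,6.4,30)),3.56,n=3)
E
```

```text
t 13.65 p [0.47   0.1252 0.1123] yaw 3.48 tilt 0.06 F [ 0.1  0.5 -0.4] op 18.6 q [ 0.05  0.03  2.14 -0.    0.98 -0.01]
[-7.7 -1.2 59.8]
3 rows; ends [0.4812 0.1337 0.0848] yaw 3.58
[0.37,0.1,0.16,-0.01,0.36,0.1,0.15,-0,0.37,0.11,0.16,-0.01]
```

Request:
{"name": "move_arm", "arguments": {"commands": [0.35,0.1,0.15,0,0.35,0.1,0.15,0,0.35,0.1,0.15,0,0,0,0,0,0,0,0,0]}}

```text
time: 14.28
eef_pos: [0.4802, 0.1339, 0.0852]
tcp_rot: [-0.022, 0.707, 0.022, 0.707]
contact_force: [0.2, 0.1, 0.1]
opening: 0.22
```

```bash
python3 - <<'E'
from snap import *
from bb import *
s=st();print(o_of(s["eef_pos"]))
plan(tcp_for((-8.7,6.4,18)),3.56,n=3)
t=ctrl.read_camera("top");grid(t,185,170,285,240,7.5,"pics/t5.png")
t=ctrl.read_camera("side");grid(t,245,200,315,285,6.5,"pics/s5.png",5)
E
```

```text
t 14.28 p [0.4802 0.1339 0.0852] yaw 3.51 tilt 0.02 F [0.2 0.1 0.1] op 18.8 q [ 0.07  0.1   2.12 -0.    0.93  0.01]
[-9.4  6.8 30.7]
3 rows; ends [0.4862 0.1337 0.074 ] yaw 3.56
[0.15,-0.01,0.08,-0,0.15,0,0.08,-0.01,0.15,-0.01,0.08,0]
```

View pics/t5.png

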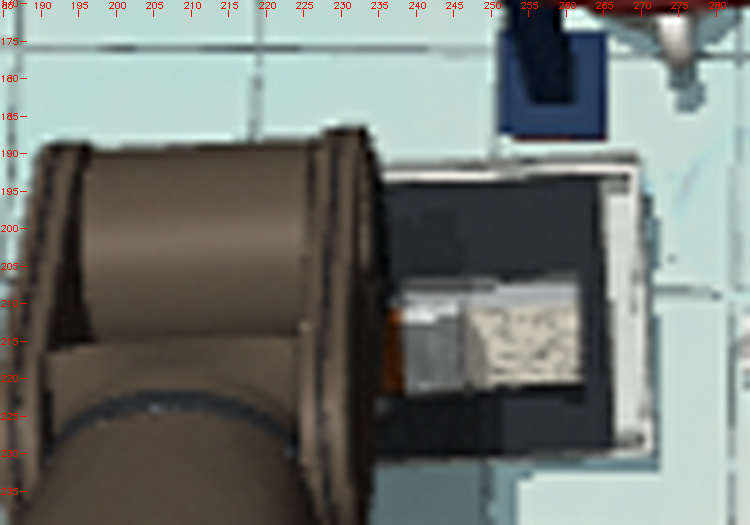

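View pics/s5.png

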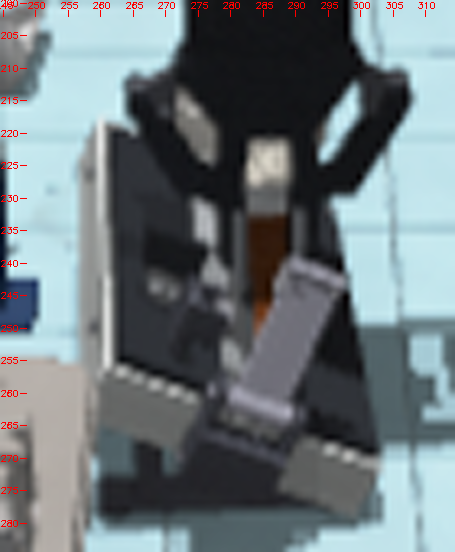

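```bash
python3 - <<'E'
from bb import *
s=ctrl.get_state();zt=s["eef_pos"][2]-.0174
for uv,h in [((261.83,214),.009),((246.6,214),.017),((238.3,214),.017)]:
    w=onplane("top",uv,zt+h); print(w.round(4),(Rm.T@(w-P[:3])*1e3).round(1))
w=onplane("top",(261.85,212),B((0,-100,20))@Rm[:,2],Rm[:,2]);print((Rm.T@(w-P[:3])*1e3).round(1))
E
```

```text
[0.4917 0.0213 0.0772] [ -1.4 -94.3  37.3]
[0.4897 0.0694 0.0852] [  2.9 -46.2  44.1]
[0.4893 0.0958 0.0852] [  4.  -19.8  43.6]
[  0.5 -93.9  20. ]
```

Request:
{"name": "move_arm", "arguments": {"commands": [0.15,0,0.1,0,0.15,0,0.1,0,0.15,0,0.05,0,0,0,0,0]}}

```text
time: 14.88
eef_pos: [0.4863, 0.1341, 0.0742]
tcp_rot: [-0.022, 0.707, 0.022, 0.706]
contact_force: [-1.8, -1.1, 3.7]
opening: 0.218
```

```bash
python3 - <<'E'
from bb import *
s=st();print(o_of(s["eef_pos"]))
E
```

```text
t 14.88 p [0.4863 0.1341 0.0742] yaw 3.53 tilt 0.09 F [-1.8 -1.1  3.7] op 18.6 q [ 0.07  0.13  2.11 -0.    0.91  0.01]
[-8.6  6.6 18.2]
```

```bash
python3 - <<'E'
from snap import *
from bb import *
s=st();print(o_of(s["eef_pos"]),s["wrist_torque"].round(2))
t=ctrl.read_camera("top");grid(t,185,170,285,240,7.5,"pics/t6.png")
t=ctrl.read_camera("side");grid(t,255,205,315,285,7,"pics/s6.png",5)
E
```

```text
t 14.88 p [0.4863 0.1341 0.0742] yaw 3.53 tilt 0.09 F [-1.8 -1.1  3.7] op 18.6 q [ 0.07  0.13  2.11 -0.    0.91  0.01]
[-8.6  6.6 18.2] [0.08 0.49 0.16]
```

View pics/t6.png

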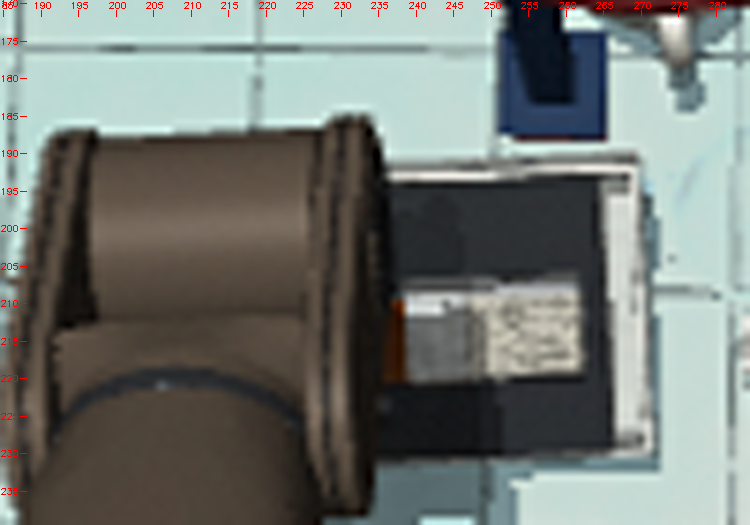

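View pics/s6.png

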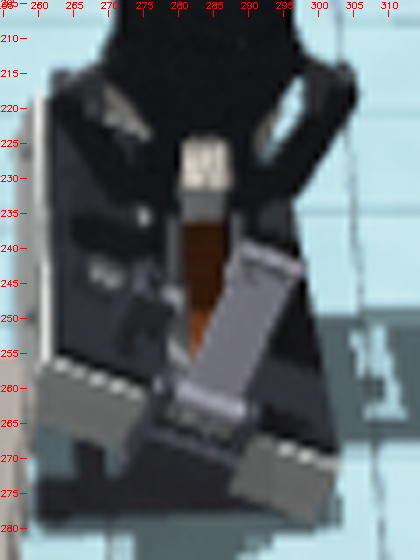

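The brush is over the wide slot, with a pale strip left on its up-slope side (rows 207–209). It is already touching lightly, probably the handle's underside on the down-slope edge. I'll shift it up-slope.

Request:
{"name": "move_arm", "arguments": {"commands": [-0.1,0,0.1,0,0,0,0.08,0,0,0,0,0]}}

```text
time: 15.35
eef_pos: [0.4912, 0.1345, 0.0764]
tcp_rot: [-0.022, 0.707, 0.022, 0.707]
contact_force: [-0.3, 0.4, -0.3]
opening: 0.217
```

```bash
python3 - <<'E'
from bb import *
s=st();print(o_of(s["eef_pos"]),s["wrist_torque"].round(2))
E
```

```text
t 15.35 p [0.4912 0.1345 0.0764] yaw 3.49 tilt 0.03 F [-0.3  0.4 -0.3] op 18.5 q [0.07 0.13 2.1  0.   0.91 0.01]
[-3.2  6.7 18.1] [ 0.02  0.02 -0.04]
```

Request:
{"name": "move_arm", "arguments": {"commands": [0,0,0.08,0,0,0,0,0]}}

```text
time: 15.6
eef_pos: [0.493, 0.1346, 0.0765]
tcp_rot: [-0.022, 0.707, 0.022, 0.707]
contact_force: [-0.1, -0.3, 0.1]
opening: 0.216
```

Request:
{"name": "move_arm", "arguments": {"commands": [0,0,0.08,0,0,0,0,0]}}

```text
time: 15.85
eef_pos: [0.4939, 0.1347, 0.0761]
tcp_rot: [-0.021, 0.708, 0.021, 0.706]
contact_force: [-3.7, 0.1, 0.5]
opening: 0.22
```

Request:
{"name": "move_arm", "arguments": {"commands": [0,0,-0.03,0,0.09,0,0,0,0,0,0,0]}}

```text
time: 16.23
eef_pos: [0.4938, 0.1346, 0.0741]
tcp_rot: [-0.022, 0.707, 0.022, 0.706]
contact_force: [-4.1, 0.1, 0.4]
opening: 0.219
```

Request:
{"name": "move_arm", "arguments": {"commands": [0.09,0,0,0,0,0,0,0]}}

```text
time: 16.48
eef_pos: [0.4943, 0.1346, 0.0719]
tcp_rot: [-0.022, 0.707, 0.022, 0.707]
contact_force: [-3.1, -1.2, -0.7]
opening: 0.222
```

```bash
python3 - <<'E'
from bb import *
s=st();print(o_of(s["eef_pos"]),s["wrist_torque"].round(2))
E
```

```text
t 16.48 p [0.4943 0.1346 0.0719] yaw 3.51 tilt 0.03 F [-3.1 -1.2 -0.7] op 18.9 q [ 0.07  0.15  2.09 -0.    0.9   0.01]
[-2.2  6.6 12.7] [-0.08  0.44 -0.28]
```

Request:
{"name": "move_arm", "arguments": {"commands": [0.1,0,0.02,0,0,0,0,0]}}

```text
time: 16.73
eef_pos: [0.4951, 0.1347, 0.0697]
tcp_rot: [-0.022, 0.706, 0.022, 0.707]
contact_force: [-2.8, -0.6, 2.4]
opening: 0.218
```

Request:
{"name": "move_arm", "arguments": {"commands": [0.1,0,0.03,0,0,0,0,0]}}

```text
time: 16.98
eef_pos: [0.4953, 0.1346, 0.0693]
tcp_rot: [-0.022, 0.708, 0.022, 0.706]
contact_force: [-10.2, -2.3, 16.6]
opening: 0.223
```

```bash
python3 - <<'E'
from bb import *
s=st();print(o_of(s["eef_pos"]),s["wrist_torque"].round(2))
E
```

```text
t 16.98 p [0.4953 0.1346 0.0693] yaw 3.54 tilt 0.17 F [-10.2  -2.3  16.6] op 19.0 q [ 0.07  0.16  2.09 -0.    0.9   0.01]
[-2.4  6.6 10. ] [-0.22  1.76 -0.14]
```

Request:
{"name": "move_arm", "arguments": {"commands": [-0.06,0,0,0,0,0,0,0,0,0,0,0]}}

```text
time: 17.35
eef_pos: [0.4953, 0.1347, 0.0695]
tcp_rot: [-0.022, 0.707, 0.022, 0.706]
contact_force: [-7.1, -2.4, 8.7]
opening: 0.218
```

Request:
{"name": "move_arm", "arguments": {"commands": [0,0,0,0,0,0,0,0,0,0,0,0,0,0,0,0], "jaw": 32}}

```text
time: 17.85
eef_pos: [0.4956, 0.1347, 0.0685]
tcp_rot: [-0.022, 0.707, 0.022, 0.707]
contact_force: [0.4, -0.4, 0.4]
opening: 0.373
```

```bash
python3 - <<'E'
from snap import *
from bb import *
s=st();print(o_of(s["eef_pos"]),s["wrist_torque"].round(2))
t=ctrl.read_camera("top");grid(t,185,170,285,240,7.5,"pics/t7.png")
t=ctrl.read_camera("side");grid(t,255,205,315,285,7,"pics/s7.png",5)
E
```

```text
t 17.85 p [0.4956 0.1347 0.0685] yaw 3.51 tilt 0.02 F [ 0.4 -0.4  0.4] op 31.9 q [ 0.07  0.16  2.09 -0.    0.9   0.01]
[-2.5  6.7  9.1] [-0.   -0.08 -0.01]
```

View pics/t7.png

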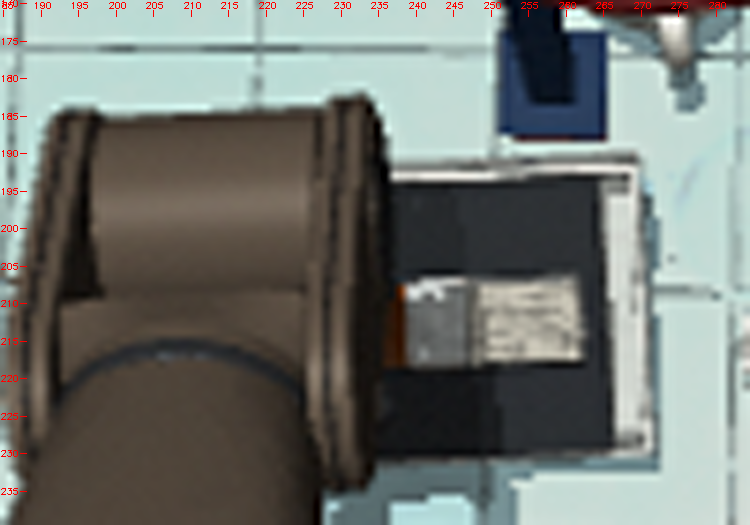

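View pics/s7.png

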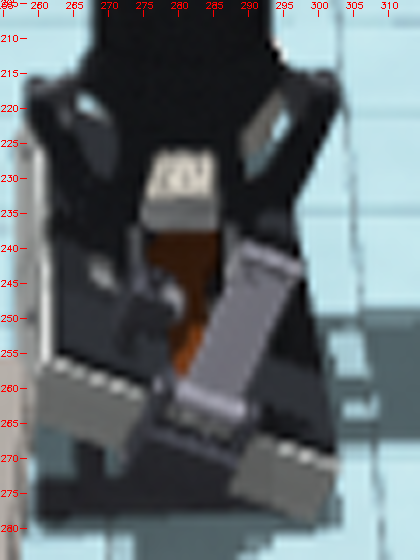

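The brush has dropped into the slot and tilted with it: the ferrule is at rows 206–218, col 238–247, in the top view. I'll retreat and look.

Request:
{"name": "move_arm", "arguments": {"commands": [0,0,0,0,0,0,0,0,-0.5,0,0,0,-0.8,0,0,0,-1,0,0,0,-1,0,0,0,-0.5,-0.5,0,0,0,-1,0,0,0,-1,0,0,0,-1,0,0,0,0,0,0], "jaw": 40}}

```text
time: 19.32
eef_pos: [0.5007, 0.0457, 0.1636]
tcp_rot: [-0.021, 0.707, 0.021, 0.707]
contact_force: [-0.3, -0.3, -1.0]
opening: 0.464
```

```bash
python3 - <<'E'
from snap import *
from bb import *
s=st()
t=ctrl.read_camera("top");cv2.imwrite("pics/t8raw.png",t[:,:,::-1]);grid(t,185,170,285,240,7.5,"pics/t8.png")
t=ctrl.read_camera("side");cv2.imwrite("pics/s8raw.png",t[:,:,::-1]);grid(t,255,205,315,285,7,"pics/s8.png",5)
E
```

```text
t 19.32 p [0.5007 0.0457 0.1636] yaw 3.34 tilt 0.02 F [-0.3 -0.3 -1. ] op 39.6 q [-0.11 -0.01  2.06 -0.    1.09 -0.17]
```

View pics/t8.png

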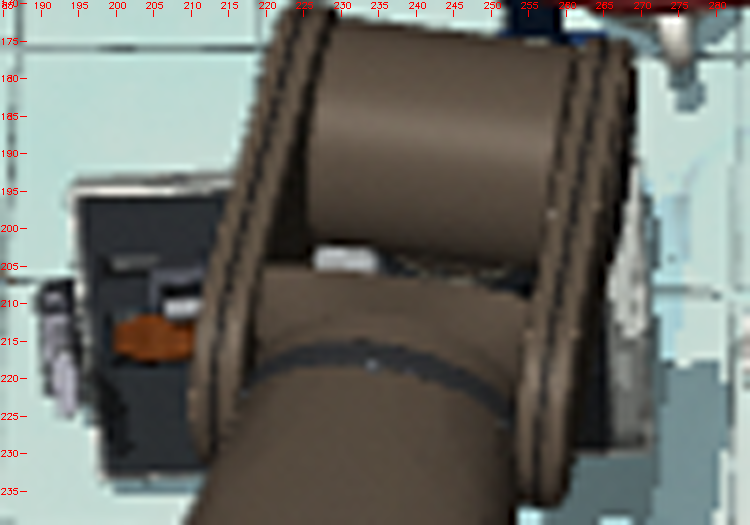

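View pics/s8.png

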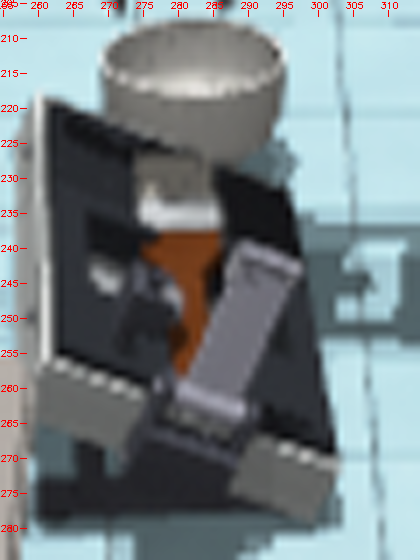

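```bash
cat >> bb.py <<'E'
def press_tcp(v,ext=15.0,half=14.5):
    return B(v)-np.array([np.cos(P[3]),np.sin(P[3]),0])*half/1e3+np.array([0,0,ext/1e3])
def corner(p,ext=15.0,half=14.5):
    return (Rm.T@(np.array(p)+np.array([np.cos(P[3]),np.sin(P[3]),0])*half/1e3-np.array([0,0,ext/1e3])-P[:3])*1e3).round(1)
E
python3 - <<'E'
from bb import *
s=st();print(corner(s["eef_pos"]))
q,y=plan(press_tcp((1,45,45)),3.56)
print(press_tcp((1,45,30)).round(4),press_tcp((1,45,14)).round(4))
E
```

```text
t 19.43 p [0.5005 0.0471 0.1635] yaw 3.44 tilt 0.03 F [0.9 0.  0.4] op 40.0 q [-0.11 -0.01  2.06  0.    1.09 -0.17]
[ 51.3 -69.   91.4]
5 rows; ends [0.4674 0.1593 0.1002] yaw 3.54
[0.51,0.91,-0.21,-0,0.5,0.91,-0.21,-0.01,0.51,0.92,-0.21,-0,0.51,0.91,-0.21,-0.01,0.5,0.91,-0.21,-0]
[0.4738 0.1597 0.0866] [0.4806 0.1602 0.0721]
```

```bash
python3 - <<'E'
from bb import *
q,y=plan(press_tcp((1,-35,40)),3.56)
print(press_tcp((1,-35,17)).round(4))
E
```

```text
3 rows; ends [0.4745 0.0796 0.0957] yaw 3.54
[0.9,0.45,-0.32,-0.01,0.91,0.46,-0.32,-0.01,0.9,0.45,-0.32,-0]
[0.4843 0.0802 0.0748]
```

Request:
{"name": "move_arm", "arguments": {"commands": [0,0.45,-0.3,0,0,0.45,-0.3,0,0.9,0.45,-0.35,0,0.9,0,0,0,0.9,0,0,0,0,0,0,0], "jaw": 0}}

```text
time: 20.18
eef_pos: [0.4727, 0.0808, 0.0943]
tcp_rot: [-0.022, 0.708, 0.022, 0.705]
contact_force: [-0.8, -0.8, -0.5]
opening: -0.001
```

Request:
{"name": "move_arm", "arguments": {"commands": [0.18,0,0.08,0,0.18,0,0.08,0,0,0,0,0]}}

```text
time: 20.55
eef_pos: [0.4793, 0.0799, 0.0873]
tcp_rot: [-0.022, 0.707, 0.022, 0.707]
contact_force: [0.8, 0.3, 0.4]
opening: 0.002
```

```bash
python3 - <<'E'
from bb import *
s=st();print(corner(s["eef_pos"]))
E
```

```text
t 20.55 p [0.4793 0.0799 0.0873] yaw 3.5 tilt 0.02 F [0.8 0.3 0.4] op 0.2 q [-0.04  0.07  2.15  0.    0.93 -0.11]
[  1.8 -35.   30.5]
```

Request:
{"name": "move_arm", "arguments": {"commands": [0.18,0,0.08,0,0.1,0,0.05,0,0,0,0,0]}}

```text
time: 20.92
eef_pos: [0.4816, 0.0798, 0.0801]
tcp_rot: [-0.022, 0.708, 0.022, 0.706]
contact_force: [-3.1, -1.3, 3.2]
opening: 0.002
```

Request:
{"name": "move_arm", "arguments": {"commands": [0.1,0,0.05,0,0.1,0,0.05,0,0,0,0,0]}}

```text
time: 21.3
eef_pos: [0.4824, 0.0798, 0.0789]
tcp_rot: [-0.023, 0.711, 0.022, 0.702]
contact_force: [-21.1, -3.2, 33.1]
opening: -0.003
```

```bash
python3 - <<'E'
from bb import *
s=st();print(corner(s["eef_pos"]))
E
```

```text
t 21.3 p [0.4824 0.0798 0.0789] yaw 3.61 tilt 0.71 F [-21.1  -3.2  33.1] op -0.2 q [-0.04  0.09  2.14 -0.    0.92 -0.1 ]
[  1.  -35.3  21.6]
```

Request:
{"name": "move_arm", "arguments": {"commands": [-0.3,0,-0.15,0,-0.6,0,-0.25,0,-0.3,0.8,0,0,0,0.8,0,0,0,0.8,0,0,0,0.8,0,0,0.1,0,0,0,0,0,0,0]}}

```text
time: 22.3
eef_pos: [0.4696, 0.1591, 0.102]
tcp_rot: [-0.022, 0.707, 0.022, 0.707]
contact_force: [0.4, 0.0, 0.6]
opening: -0.001
```

```bash
python3 - <<'E'
from snap import *
from bb import *
s=st();print(corner(s["eef_pos"]))
plan(press_tcp((1,45,25)),3.56)
t=ctrl.read_camera("top");grid(t,185,170,285,240,7.5,"pics/t9.png")
t=ctrl.read_camera("side");grid(t,255,205,315,285,7,"pics/s9.png",5)
E
```

```text
t 22.3 p [0.4696 0.1591 0.102 ] yaw 3.51 tilt 0.04 F [0.4 0.  0.6] op -0.1 q [ 0.12  0.06  2.12 -0.    0.96  0.06]
[ 3.7 44.7 45.8]
1 rows; ends [0.4759 0.1598 0.082 ] yaw 3.56
[0.8,0.01,0.25,-0.01]
```

View pics/t9.png

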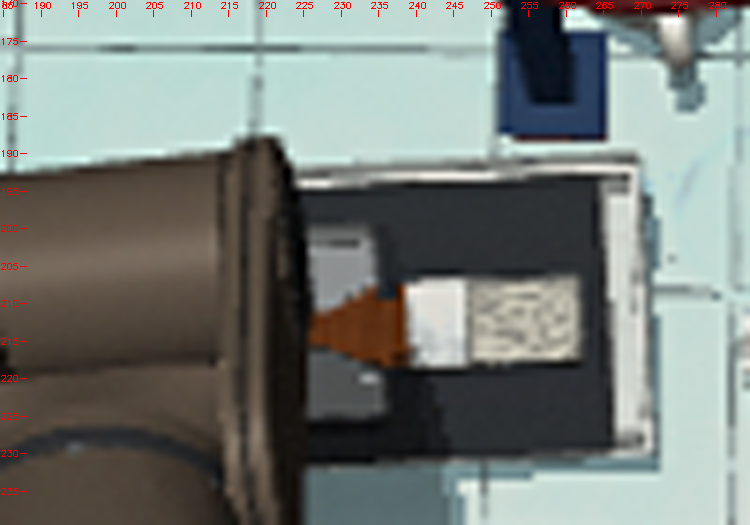

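View pics/s9.png

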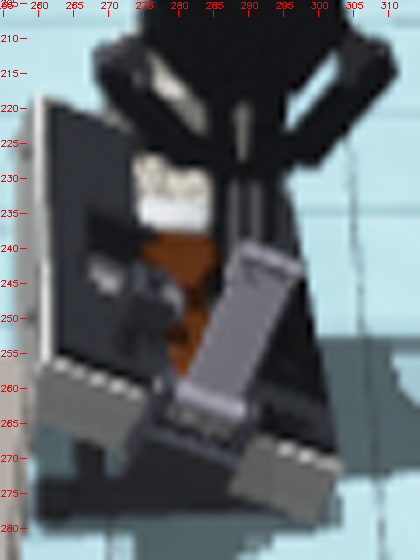

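The ferrule is flat in the wide slot in both views. Now I press the handle.

Request:
{"name": "move_arm", "arguments": {"commands": [0.4,0,0.12,0,0.3,0,0.1,0,0,0,0,0]}}

```text
time: 22.78
eef_pos: [0.4748, 0.1595, 0.0839]
tcp_rot: [-0.022, 0.708, 0.021, 0.706]
contact_force: [0.3, -0.2, -0.7]
opening: 0.004
```

Request:
{"name": "move_arm", "arguments": {"commands": [0.1,0,0.05,0,0.1,0,0.05,0,0,0,0,0]}}

```text
time: 23.15
eef_pos: [0.4779, 0.16, 0.08]
tcp_rot: [-0.022, 0.707, 0.022, 0.707]
contact_force: [-0.3, -0.3, 0.1]
opening: -0.001
```

```bash
python3 - <<'E'
from bb import *
s=st();print(corner(s["eef_pos"]))
E
```

```text
t 23.15 p [0.4779 0.16   0.08  ] yaw 3.51 tilt 0.01 F [-0.3 -0.3  0.1] op -0.0 q [ 0.12  0.12  2.11 -0.    0.92  0.06]
[ 1.9 45.  22.3]
```

Request:
{"name": "move_arm", "arguments": {"commands": [0.1,0,0.05,0,0.05,0,0.02,0,0,0,0,0]}}

```text
time: 23.52
eef_pos: [0.4794, 0.1602, 0.0778]
tcp_rot: [-0.022, 0.708, 0.022, 0.706]
contact_force: [-4.8, -0.6, 10.9]
opening: -0.004
```

Request:
{"name": "move_arm", "arguments": {"commands": [0.08,0,0.04,0,0,0,0,0]}}

```text
time: 23.78
eef_pos: [0.4799, 0.1602, 0.0774]
tcp_rot: [-0.022, 0.709, 0.022, 0.705]
contact_force: [-11.6, -3.0, 22.0]
opening: -0.007
```

```bash
python3 - <<'E'
from bb import *
s=st();print(corner(s["eef_pos"]))
E
```

```text
t 23.77 p [0.4799 0.1602 0.0774] yaw 3.54 tilt 0.31 F [-11.6  -3.   22. ] op -0.6 q [ 0.12  0.13  2.1  -0.    0.92  0.06]
[ 2.6 45.1 19.2]
```

Request:
{"name": "move_arm", "arguments": {"commands": [0.08,0,0.04,0,0.05,0,0.02,0,0,0,0,0]}}

```text
time: 24.15
eef_pos: [0.4804, 0.1604, 0.0769]
tcp_rot: [-0.023, 0.71, 0.022, 0.703]
contact_force: [-22.8, -3.5, 40.5]
opening: 0.005
```

```bash
python3 - <<'E'
from bb import *
s=st();print(corner(s["eef_pos"]))
E
```

```text
t 24.15 p [0.4804 0.1604 0.0769] yaw 3.59 tilt 0.6 F [-22.8  -3.5  40.5] op 0.4 q [ 0.12  0.13  2.1  -0.    0.92  0.06]
[ 2.9 45.2 18.5]
```

Handle and ferrule tops now differ by the 3 mm expected for a flat brush. I'll touch the foam top for a height reference, to confirm it is home.

Request:
{"name": "move_arm", "arguments": {"commands": [-0.5,0,-0.25,0,0.3,0,-0.7,0,0.35,0,-0.7,0,0.3,0,-0.7,0,0,0,0,0]}}

```text
time: 24.78
eef_pos: [0.4218, 0.1565, 0.0589]
tcp_rot: [-0.022, 0.708, 0.022, 0.706]
contact_force: [-0.3, 0.2, -0.1]
opening: 0.002
```

```bash
python3 - <<'E'
from bb import *
s=st();print(corner(s["eef_pos"]))
E
```

```text
t 24.77 p [0.4218 0.1565 0.0589] yaw 3.52 tilt 0.13 F [-0.3  0.2 -0.1] op 0.2 q [ 0.13  0.04  2.24 -0.    0.86  0.07]
[-58.   45.   26.9]
```

Request:
{"name": "move_arm", "arguments": {"commands": [0.1,0,0.06,0,0.05,0,0.02,0,0,0,0,0]}}

```text
time: 25.15
eef_pos: [0.4261, 0.1568, 0.0562]
tcp_rot: [-0.022, 0.707, 0.022, 0.707]
contact_force: [-0.3, -0.2, 0.5]
opening: -0.002
```

Request:
{"name": "move_arm", "arguments": {"commands": [0.1,0,0.04,0,0,0,0,0,0,0,0,0]}}

```text
time: 25.52
eef_pos: [0.4264, 0.1568, 0.0535]
tcp_rot: [-0.022, 0.707, 0.022, 0.707]
contact_force: [-0.1, -0.3, -0.2]
opening: 0.004
```

```bash
python3 - <<'E'
from bb import *
s=st();print(corner(s["eef_pos"]))
E
```

```text
t 25.52 p [0.4264 0.1568 0.0535] yaw 3.5 tilt 0.0 F [-0.1 -0.3 -0.2] op 0.3 q [ 0.13  0.06  2.23 -0.    0.85  0.07]
[-56.   45.   20.2]
```

Request:
{"name": "move_arm", "arguments": {"commands": [0.06,0,0.03,0,0,0,0,0]}}

```text
time: 25.78
eef_pos: [0.4271, 0.1568, 0.052]
tcp_rot: [-0.022, 0.707, 0.022, 0.707]
contact_force: [-0.7, 0.2, 0.3]
opening: 0.003
```

Request:
{"name": "move_arm", "arguments": {"commands": [0.06,0,0.03,0,0,0,0,0]}}

```text
time: 26.02
eef_pos: [0.4279, 0.1569, 0.0505]
tcp_rot: [-0.022, 0.707, 0.022, 0.707]
contact_force: [0.2, 0.9, 0.5]
opening: 0.0
```

```bash
python3 - <<'E'
from bb import *
s=st();print(corner(s["eef_pos"]))
E
```

```text
t 26.02 p [0.4279 0.1569 0.0505] yaw 3.5 tilt 0.01 F [0.2 0.9 0.5] op 0.0 q [0.13 0.07 2.23 0.   0.84 0.07]
[-56.   45.   16.7]
```

Request:
{"name": "move_arm", "arguments": {"commands": [-0.34,0,0,0,0,0,0.15,0,0.1,0,0.04,0,0.05,0,0.02,0,0,0,0,0]}}

```text
time: 26.65
eef_pos: [0.4329, 0.1572, 0.0549]
tcp_rot: [-0.022, 0.707, 0.022, 0.706]
contact_force: [-0.3, -0.3, 1.4]
opening: -0.001
```

```bash
python3 - <<'E'
from snap import *
from bb import *
s=st();print(corner(s["eef_pos"]))
t=ctrl.read_camera("side");grid(t,255,205,325,285,7,"pics/s10.png",5)
t=ctrl.read_camera("top");cv2.imwrite("pics/t10raw.png",t[:,:,::-1]);grid(t,185,170,285,240,7.5,"pics/t10.png",5)
E
```

```text
t 26.65 p [0.4329 0.1572 0.0549] yaw 3.5 tilt 0.05 F [-0.3 -0.3  1.4] op -0.1 q [0.13 0.07 2.22 0.   0.85 0.07]
[-49.6  45.   18.7]
```

View pics/s10.png

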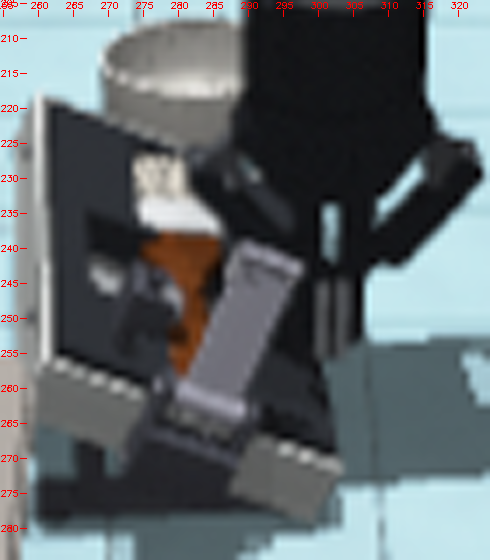

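View pics/t10.png

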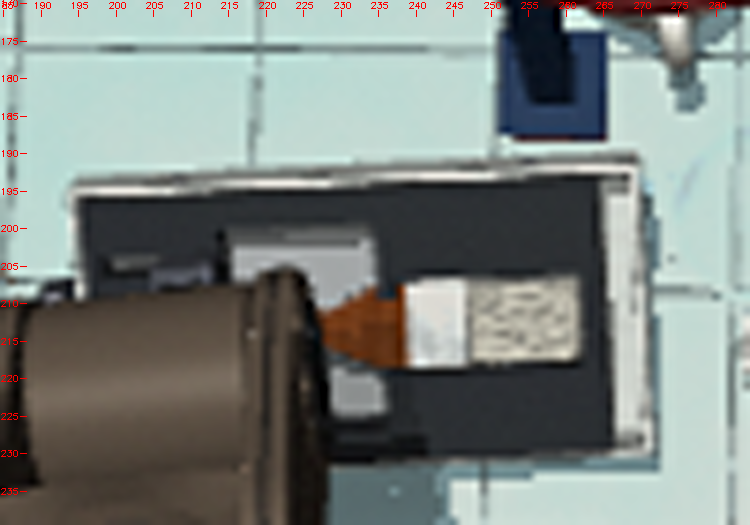

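Request:
{"name": "move_arm", "arguments": {"commands": [0.06,0,0.03,0,0,0,0,0]}}

```text
time: 27.0
eef_pos: [0.4339, 0.1573, 0.054]
tcp_rot: [-0.022, 0.707, 0.022, 0.707]
contact_force: [-1.6, 0.3, 2.6]
opening: -0.002
```

Request:
{"name": "move_arm", "arguments": {"commands": [0.06,0,0.03,0,0,0,0,0]}}

```text
time: 27.25
eef_pos: [0.4343, 0.1573, 0.0536]
tcp_rot: [-0.022, 0.708, 0.022, 0.706]
contact_force: [-5.5, -1.4, 12.6]
opening: 0.004
```

```bash
sed -i 's/half=14.5/half=8.0/' bb.py; python3 - <<'E'
from bb import *
s=st();print(corner(s["eef_pos"]))
for p in [(.4824,.0798,.0789),(.4804,.1604,.0769),(.4799,.1602,.0774),(.4279,.1569,.0505)]: print(corner(p))
E
```

```text
t 27.25 p [0.4343 0.1573 0.0536] yaw 3.52 tilt 0.18 F [-5.5 -1.4 12.6] op 0.3 q [ 0.13  0.08  2.21 -0.    0.85  0.07]
[-54.8  45.1  19.6]
[ -4.9 -35.3  24.3]
[-3.  45.3 21.2]
[-3.3 45.1 21.9]
[-61.8  45.   19.5]
```

```bash
python3 - <<'E'
from bb import *
t=cv2.imread("pics/t10raw.png").astype(int)
for c in (240,244,250,256): print(c,"rows203-222"," ".join(str(v.sum()//3) for v in t[203:223,c]))
for r in (209,212,216): print(r,"cols 232-266"," ".join(str(v.sum()//3) for v in t[r,232:267]))
bed=lambda w:(Rm.T@(w-P[:3])*1e3).round(1)
for nm,s,tt in [("+x",(274.8,237.1),(238.2,206.8)),("-x",(285.9,238.1),(238.6,217.6))]: print(nm,bed(tri(s,tt)))
for z in (17,21,24):
    n=Rm[:,2];d=B((0,0,z))@n
    print(z,[bed(onplane("top",uv,d,n))[:2] for uv in [(242,206.7),(242,217.9),(238.4,212),(247,212),(262,212)]])
E
```

```text
240 rows203-222 47 49 45 40 94 226 219 218 213 208 198 194 195 205 205 214 33 44 45 45
244 rows203-222 47 49 45 36 183 220 217 216 212 216 208 212 203 206 210 182 27 46 48 48
250 rows203-222 49 47 48 46 108 153 173 141 144 179 184 165 193 178 188 98 35 46 47 47
256 rows203-222 47 49 46 37 124 201 145 183 147 151 176 175 184 137 174 39 43 47 47 49
209 cols 232-266 127 81 58 50 44 38 54 195 219 218 217 217 217 218 223 151 152 159 173 156 177 168 146 133 145 181 183 177 183 148 71 44 45 51 195
212 cols 232-266 67 61 63 60 67 61 56 157 208 214 216 216 216 213 221 123 166 193 179 142 159 172 174 171 151 173 181 143 152 170 87 42 45 43 115
216 cols 232-266 58 53 51 56 59 51 44 142 205 190 183 196 206 197 189 122 171 188 178 167 165 189 191 172 137 161 167 186 193 168 87 47 44 34 86
+x [ 19.1 -17.9  15.8]
-x [-14.  -17.8  26.2]
17 [array([ 20.6, -30.6]), array([-17.2, -27.9]), array([  3.3, -17.6]), array([  2. , -45.5]), array([ -0.3, -94.2])]
21 [array([ 21.6, -31. ]), array([-16. , -28.3]), array([  4.4, -18.1]), array([  3.1, -45.9]), array([  0.8, -94.4])]
24 [array([ 22.4, -31.3]), array([-15.2, -28.6]), array([  5.2, -18.4]), array([  3.9, -46.1]), array([  1.6, -94.6])]
```

Triangulating the ferrule's near corners gives bed z of about 16 on the +x side and 26 on the −x side. So the brush is still rolled about 17°, propped up on its down-slope side. I'll press on that side.

Request:
{"name": "move_arm", "arguments": {"commands": [-0.8,-0.5,0,0,-0.8,-0.9,0.3,0,0,-0.9,0.3,0,0,-0.9,0.3,0,0,0,0,0]}}

```text
time: 27.88
eef_pos: [0.4626, 0.0779, 0.0924]
tcp_rot: [-0.021, 0.707, 0.021, 0.707]
contact_force: [-0.3, 0.2, -0.2]
opening: 0.003
```

```bash
python3 - <<'E'
from bb import *
s=st();print(corner(s["eef_pos"]))
plan(press_tcp((-11,-37,32)),3.56)
E
```

```text
t 27.88 p [0.4626 0.0779 0.0924] yaw 3.37 tilt 0.05 F [-0.3  0.2 -0.2] op 0.3 q [-0.05  0.02  2.18 -0.    0.94 -0.11]
[-17.1 -36.   44.9]
1 rows; ends [0.4737 0.0775 0.0834] yaw 3.57
[0.36,-0.04,0.44,-0.04]
```

Request:
{"name": "move_arm", "arguments": {"commands": [0.36,0,0.4,0,0.1,0,0,0,0,0,0,0]}}

```text
time: 28.25
eef_pos: [0.4712, 0.08, 0.0804]
tcp_rot: [-0.022, 0.707, 0.022, 0.706]
contact_force: [-0.8, 0.5, -0.5]
opening: -0.003
```

Request:
{"name": "move_arm", "arguments": {"commands": [0.12,0,0,0,0.12,0,0.04,0,0,0,0,0]}}

```text
time: 28.62
eef_pos: [0.472, 0.0796, 0.0743]
tcp_rot: [-0.022, 0.708, 0.022, 0.706]
contact_force: [-2.9, 0.1, 1.3]
opening: -0.001
```

```bash
python3 - <<'E'
from bb import *
s=st();print(corner(s["eef_pos"]))
E
```

```text
t 28.62 p [0.472  0.0796 0.0743] yaw 3.51 tilt 0.15 F [-2.9  0.1  1.3] op -0.1 q [-0.05  0.08  2.17  0.    0.9  -0.11]
[-16.3 -34.8  24.5]
```

Request:
{"name": "move_arm", "arguments": {"commands": [0.1,0,0.03,0,0.1,0,0.04,0,0,0,0,0]}}

```text
time: 29.0
eef_pos: [0.4728, 0.0796, 0.0722]
tcp_rot: [-0.022, 0.71, 0.022, 0.704]
contact_force: [-17.1, -1.1, 23.8]
opening: -0.003
```

```bash
python3 - <<'E'
from bb import *
s=st();print(corner(s["eef_pos"]))
E
```

```text
t 29.0 p [0.4728 0.0796 0.0722] yaw 3.57 tilt 0.52 F [-17.1  -1.1  23.8] op -0.3 q [-0.04  0.08  2.16 -0.    0.9  -0.11]
[-16.4 -34.9  22.3]
```

Request:
{"name": "move_arm", "arguments": {"commands": [0.12,0,0,0,0.06,0,0,0,0,0,0,0]}}

```text
time: 29.38
eef_pos: [0.4731, 0.0796, 0.0715]
tcp_rot: [-0.023, 0.711, 0.022, 0.703]
contact_force: [-28.7, -2.0, 48.2]
opening: -0.003
```

```bash
python3 - <<'E'
from snap import *
from bb import *
s=st();print(corner(s["eef_pos"]))
t=ctrl.read_camera("side");cv2.imwrite("pics/s11raw.png",t[:,:,::-1]);grid(t,255,205,325,285,7,"pics/s11.png",5)
E
```

```text
t 29.38 p [0.4731 0.0796 0.0715] yaw 3.62 tilt 0.67 F [-28.7  -2.   48.2] op -0.3 q [-0.04  0.09  2.16 -0.    0.91 -0.11]
[-16.5 -34.9  21.5]
```

View pics/s11.png

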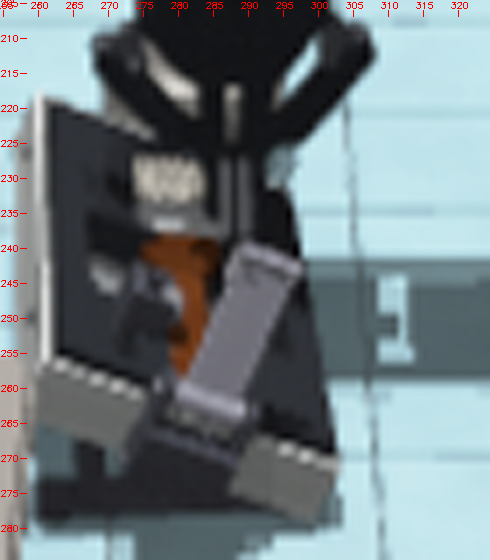

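Request:
{"name": "move_arm", "arguments": {"commands": [-0.6,0,-0.2,0,-1,0,-0.6,0,-0.8,0,-1,0,0,0,-1,0,0,0,-0.5,0,0,0,0,0]}}

```text
time: 30.18
eef_pos: [0.3923, 0.0745, 0.1252]
tcp_rot: [-0.022, 0.706, 0.022, 0.707]
contact_force: [-0.4, 0.6, -0.1]
opening: -0.0
```

```bash
python3 - <<'E'
from snap import *
from bb import *
s=st()
t=ctrl.read_camera("side");cv2.imwrite("pics/s12raw.png",t[:,:,::-1]);grid(t,268,220,296,266,13,"pics/s12.png",2)
t=ctrl.read_camera("top");cv2.imwrite("pics/t12raw.png",t[:,:,::-1]);grid(t,190,188,275,236,9,"pics/t12.png",5)
E
```

```text
t 30.18 p [0.3923 0.0745 0.1252] yaw 3.49 tilt 0.07 F [-0.4  0.6 -0.1] op -0.0 q [-0.07 -0.21  2.33  0.    1.03 -0.13]
```

View pics/s12.png

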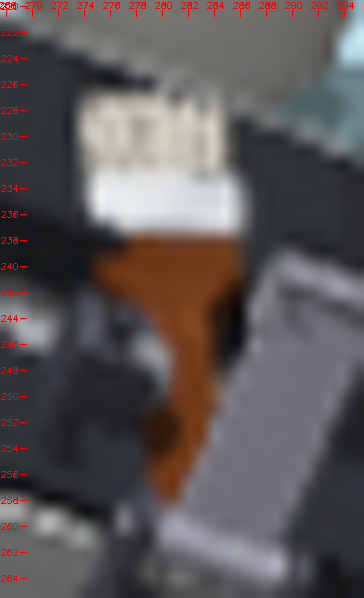

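View pics/t12.png

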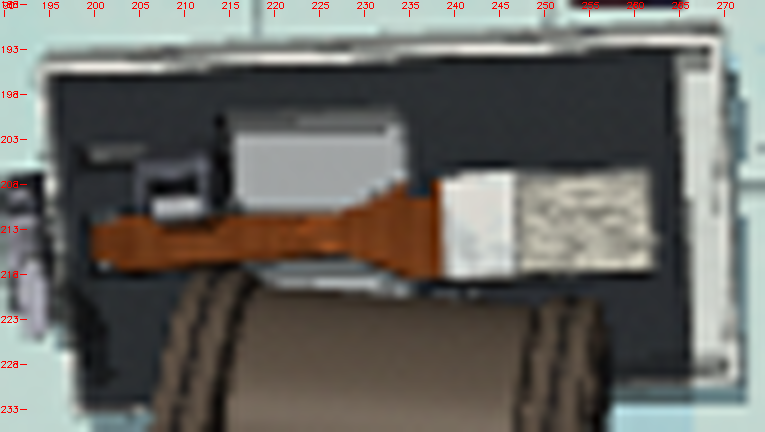

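```bash
python3 - <<'E'
from bb import *
t=cv2.imread("pics/t12raw.png").astype(int).sum(2)//3
for c in (240,243,245,250,256,259): print(c,"rows204-221"," ".join(map(str,t[204:222,c])))
for c in (202,205): print(c,"rows204-221"," ".join(map(str,cv2.imread("pics/t12raw.png").astype(int)[204:222,c,2])))
# brush frame in bed: bx->bed y, by-> -bed x, bz->bed z
C0=np.array([[0,-1,0],[1,0,0],[0,0,1.]])
obs=[("top",(-26,-19,17),(238.6,206.6)),("top",(-26,19,17),(238.6,218.4)),("top",(-52,-19,17),(246.7,206.5)),("top",(-52,19,17),(246.8,218.0)),
("side",(-26,-19,17),(274.8,236.9)),("side",(-26,19,17),(286.1,237.6)),("side",(-52,-19,17),(274.4,232.7)),("side",(-52,19,17),(286,233.2))]
def res(q):
    Rb=C0@R.from_euler('xyz',[q[3],q[4],q[5]]).as_matrix()
    return np.concatenate([proj(n,B(Rb@np.array(b)+q[:3]))[0]-u for n,b,u in obs])
f=least_squares(res,[0,6.4,3,0,0,0]);print(f.x[:3].round(1),np.rad2deg(f.x[3:]).round(1));print(f.fun.reshape(-1,2).round(2))
for z in (0,4,7):
    q=np.array([-1,7,z,0,0,0.]);print(z,(-res(q)).reshape(-1,2).round(1).tolist())
for roll in (-20,20):
    q=np.array([-1,7,4,np.deg2rad(roll),0,0.]);print("roll",roll,(-res(q)).reshape(-1,2).round(1).tolist())
E
```

```text
240 rows204-221 47 47 39 90 220 216 214 210 204 197 194 197 205 208 186 30 66 55
243 rows204-221 46 45 34 177 213 214 214 213 214 213 209 210 200 214 170 28 51 30
245 rows204-221 48 44 34 207 214 214 214 213 208 211 213 195 200 205 140 23 45 39
250 rows204-221 46 46 47 105 149 178 142 130 174 180 160 187 155 171 42 32 46 43
256 rows204-221 49 45 37 125 189 166 191 124 144 171 173 176 186 189 42 43 48 39
259 rows204-221 46 44 66 146 159 171 187 145 163 157 147 141 160 174 23 44 47 46
202 rows204-221 72 64 24 42 46 44 43 58 93 102 100 99 107 69 23 43 44 43
205 rows204-221 72 54 69 69 75 73 64 46 114 110 107 105 108 94 13 42 44 42
[-3.5  6.3  4.6] [20.6  2.8 -0.4]
[[-0.    0.26]
 [ 0.14  0.13]
 [-0.13  0.14]
 [-0.06  0.33]
 [-0.73 -0.02]
 [ 0.28 -0.07]
 [-0.44 -0.1 ]
 [ 0.07  0.05]]
0 [[0.1, -1.0], [-0.7, -0.5], [0.2, -0.8], [-0.5, -0.5], [-0.1, 0.2], [-0.0, -3.4], [-0.2, -0.0], [0.4, -3.7]]
4 [[0.2, -1.3], [-0.6, -0.8], [0.3, -1.1], [-0.4, -0.8], [-0.7, 1.3], [-0.6, -2.3], [-0.7, 1.0], [-0.1, -2.7]]
7 [[0.3, -1.6], [-0.5, -1.1], [0.3, -1.3], [-0.3, -1.1], [-1.1, 2.1], [-1.0, -1.5], [-1.1, 1.8], [-0.5, -1.9]]
roll -20 [[0.2, -3.9], [-0.9, -1.5], [0.3, -3.6], [-0.7, -1.5], [-3.5, 1.9], [-0.9, -4.8], [-3.5, 1.7], [-0.4, -5.2]]
roll 20 [[0.1, 0.6], [-0.3, 0.8], [0.2, 0.9], [-0.1, 0.7], [1.7, -0.2], [0.7, -0.1], [1.6, -0.4], [1.1, -0.5]]
```

The point fit gives the brush at bed (-3.5, 6.3, 4.6) with a 20° roll. The +x side is on the floor and the −x side is about 11 mm up, so it needs more leverage on the −x side. I press the bristles at their −x side, right over the −y bulge.

```bash
python3 - <<'E'
from bb import *
s=st()
plan(press_tcp((-10,-69,36)),3.56)
print(press_tcp((-10,-69,26)).round(4))
E
```

```text
t 30.27 p [0.3931 0.0745 0.1255] yaw 3.5 tilt 0.07 F [0.5 0.2 0.7] op -0.1 q [-0.07 -0.21  2.32  0.    1.03 -0.13]
4 rows; ends [0.4748 0.0455 0.0875] yaw 3.55
[0.38,-0.34,0.8,-0,0.38,-0.34,0.8,-0.01,0.38,-0.34,0.8,0,0.38,-0.34,0.79,-0]
[0.4791 0.0459 0.0783]
```

Request:
{"name": "move_arm", "arguments": {"commands": [0,-0.3,0.9,0,0.3,-0.3,0.9,0,0.4,-0.3,0.8,0,0.5,-0.3,0.6,0,0.3,0,0,0,0,0,0,0]}}

```text
time: 31.02
eef_pos: [0.4732, 0.0497, 0.0867]
tcp_rot: [-0.021, 0.708, 0.022, 0.706]
contact_force: [-0.3, -0.1, -0.5]
opening: -0.003
```

```bash
python3 - <<'E'
from bb import *
s=st();print(corner(s["eef_pos"]))
E
```

```text
t 31.02 p [0.4732 0.0497 0.0867] yaw 3.5 tilt 0.16 F [-0.3 -0.1 -0.5] op -0.2 q [-0.11  0.05  2.17  0.    0.93 -0.17]
[-11.5 -64.8  36. ]
```

Request:
{"name": "move_arm", "arguments": {"commands": [0.15,0,0.08,0,0.15,0,0.08,0,0.1,0,0.04,0,0,0,0,0]}}

```text
time: 31.52
eef_pos: [0.479, 0.0499, 0.0778]
tcp_rot: [-0.022, 0.707, 0.022, 0.707]
contact_force: [0.4, 0.7, 0.2]
opening: -0.004
```

Request:
{"name": "move_arm", "arguments": {"commands": [0.1,0,0.05,0,0.1,0,0.05,0,0,0,0,0]}}

```text
time: 31.9
eef_pos: [0.4803, 0.0499, 0.0756]
tcp_rot: [-0.022, 0.709, 0.022, 0.704]
contact_force: [-14.6, -0.2, 24.0]
opening: 0.004
```

```bash
python3 - <<'E'
from bb import *
s=st();print(corner(s["eef_pos"]))
E
```

```text
t 31.9 p [0.4803 0.0499 0.0756] yaw 3.58 tilt 0.44 F [-14.6  -0.2  24. ] op 0.4 q [-0.11  0.08  2.15 -0.    0.91 -0.17]
[ -9.8 -65.   23. ]
```

Request:
{"name": "move_arm", "arguments": {"commands": [0.1,0,0.08,0,0.08,0,0.06,0,0,0,0,0]}}

```text
time: 32.28
eef_pos: [0.4812, 0.0499, 0.0747]
tcp_rot: [-0.023, 0.714, 0.022, 0.7]
contact_force: [-33.1, -2.1, 54.7]
opening: 0.0
```

```bash
python3 - <<'E'
from bb import *
s=st();print(corner(s["eef_pos"]))
E
```

```text
t 32.27 p [0.4812 0.0499 0.0747] yaw 3.68 tilt 1.13 F [-33.1  -2.1  54.7] op 0.0 q [-0.11  0.09  2.15 -0.    0.92 -0.17]
[ -9.4 -65.1  21.8]
```

The press stays rigid at 64 N. The roll matches the angle at which the −x corner meets the −x wall while the +x corner stays on the floor, so more force won't help. I'll regrip, lift, and let it drop from higher and further up-slope so it can lie flat on the bulges.

```bash
python3 - <<'E'
from bb import *
hc=B((-0.6,18.3,12.6));t=hc+[0,0,.0089];print("tcp grip",t.round(4))
s=st()
s["eef_pos"]=s["eef_pos"]+np.array([-.008,0,.045]);plan(t+np.array([0,0,.045]),3.56,state=s)
E
```

```text
tcp grip [0.4959 0.1344 0.064 ]
t 32.27 p [0.4812 0.0499 0.0747] yaw 3.68 tilt 1.13 F [-33.1  -2.1  54.7] op 0.0 q [-0.11  0.09  2.15 -0.    0.92 -0.17]
4 rows; ends [0.4959 0.1343 0.109 ] yaw 3.58
[0.11,0.83,0.28,0.01,0.1,0.83,0.28,0,0.11,0.83,0.28,0.01,0.11,0.82,0.28,0]
```

Request:
{"name": "move_arm", "arguments": {"commands": [-0.6,0,-0.3,0,-1,0,0,0,-0.4,0.8,0.2,0,0,0.9,0.3,0,0,0.9,0.3,0,0,0.8,0.2,0,0,0,0,0], "jaw": 40}}

```text
time: 33.15
eef_pos: [0.4975, 0.1369, 0.1183]
tcp_rot: [-0.022, 0.707, 0.022, 0.707]
contact_force: [0.2, 0.7, 0.0]
opening: 0.467
```

```bash
python3 - <<'E'
from bb import *
s=st()
plan((.4959,.1344,.066),3.56,n=3)
E
```

```text
t 33.15 p [0.4975 0.1369 0.1183] yaw 3.62 tilt 0.03 F [0.2 0.7 0. ] op 39.9 q [ 0.07  0.08  2.06 -0.    1.    0.01]
3 rows; ends [0.4959 0.1343 0.066 ] yaw 3.57
[0.7,-0.03,-0.02,0,0.69,-0.04,-0.03,0.01,0.7,-0.03,-0.02,0]
```

Request:
{"name": "move_arm", "arguments": {"commands": [0.7,-0.05,0,0,0.7,-0.05,-0.05,0,0.6,0,0,0,0,0,0,0]}}

```text
time: 33.65
eef_pos: [0.4946, 0.1331, 0.066]
tcp_rot: [-0.021, 0.708, 0.021, 0.705]
contact_force: [-0.6, -0.1, 0.4]
opening: 0.468
```

Request:
{"name": "move_arm", "arguments": {"commands": [0,0,0,0,0,0,0,0,0,0,0,0,0,0,0,0], "jaw": 10, "force": 40}}

```text
time: 34.15
eef_pos: [0.4957, 0.1335, 0.0684]
tcp_rot: [-0.022, 0.707, 0.022, 0.706]
contact_force: [-4.3, -1.4, 2.4]
opening: 0.223
```

```bash
python3 - <<'E'
from bb import *
s=st();print(o_of(s["eef_pos"]))
E
```

```text
t 34.15 p [0.4957 0.1335 0.0684] yaw 3.51 tilt 0.08 F [-4.3 -1.4  2.4] op 19.1 q [ 0.07  0.16  2.09 -0.    0.9   0.  ]
[-2.5  5.4  9. ]
```

Request:
{"name": "move_arm", "arguments": {"commands": [-0.25,0,-0.05,0,-0.22,0,-0.03,0,0,0,0,0]}}

```text
time: 34.52
eef_pos: [0.494, 0.1332, 0.08]
tcp_rot: [-0.022, 0.707, 0.022, 0.707]
contact_force: [-1.9, -0.8, -3.6]
opening: 0.223
```

```bash
python3 - <<'E'
from bb import *
s=st();print(o_of(s["eef_pos"]))
E
```

```text
t 34.52 p [0.494  0.1332 0.08  ] yaw 3.56 tilt 0.04 F [-1.9 -0.8 -3.6] op 19.0 q [ 0.07  0.13  2.09 -0.    0.92  0.  ]
[ 0.8  5.3 20.2]
```

Request:
{"name": "move_arm", "arguments": {"commands": [0,0,0,0,0,0,0,0,0,0,0,0], "jaw": 26}}

```text
time: 34.9
eef_pos: [0.4952, 0.1335, 0.0808]
tcp_rot: [-0.021, 0.706, 0.022, 0.708]
contact_force: [-0.0, -0.4, -0.7]
opening: 0.306
```

```bash
python3 - <<'E'
from snap import *
from bb import *
s=st();print(o_of(s["eef_pos"]))
t=ctrl.read_camera("side");cv2.imwrite("pics/s13raw.png",t[:,:,::-1]);grid(t,262,215,302,270,10,"pics/s13.png",5)
t=ctrl.read_camera("top");cv2.imwrite("pics/t13raw.png",t[:,:,::-1]);grid(t,225,188,275,236,10,"pics/t13.png",5)
E
```

```text
t 34.9 p [0.4952 0.1335 0.0808] yaw 3.5 tilt 0.13 F [-0.  -0.4 -0.7] op 26.1 q [0.07 0.13 2.09 0.   0.92 0.  ]
[ 2.3  5.5 20.5]
```

View pics/s13.png

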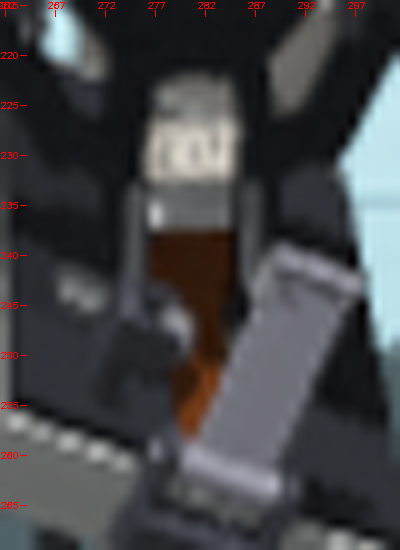

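View pics/t13.png

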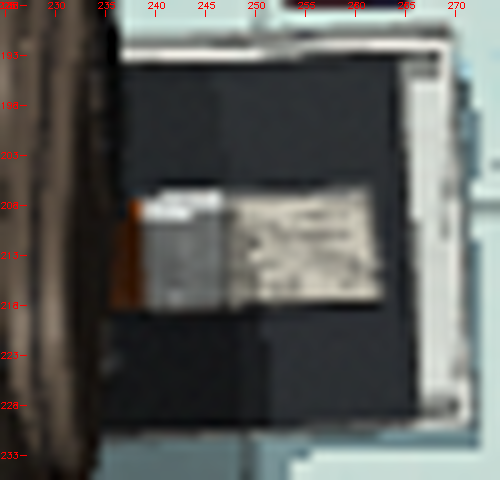

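Request:
{"name": "move_arm", "arguments": {"commands": [0,0,0,0,0,0,0,0,-0.5,0,0,0,-1,0,-0.2,0,-1,0,-1,0,0,0,-1,0,0,0,-1,0,0,0,-1,0,0,0,-0.5,0,0,0,0,0], "jaw": 34}}

```text
time: 36.25
eef_pos: [0.3769, 0.1263, 0.1431]
tcp_rot: [-0.022, 0.706, 0.022, 0.707]
contact_force: [-0.0, -0.1, 0.1]
opening: 0.4
```

```bash
python3 - <<'E'
from snap import *
from bb import *
s=st()
t=ctrl.read_camera("side");cv2.imwrite("pics/s14raw.png",t[:,:,::-1]);grid(t,262,215,302,270,10,"pics/s14.png",5)
t=ctrl.read_camera("top");cv2.imwrite("pics/t14raw.png",t[:,:,::-1]);grid(t,190,188,275,236,9,"pics/t14.png",5)
E
```

```text
t 36.25 p [0.3769 0.1263 0.1431] yaw 3.51 tilt 0.09 F [-0.  -0.1  0.1] op 34.1 q [ 0.07 -0.25  2.32  0.    1.07  0.01]
```

View pics/s14.png

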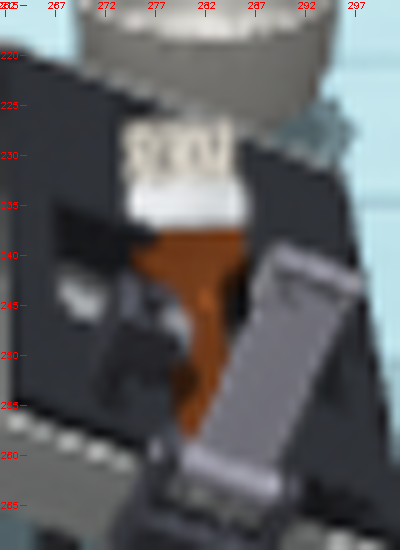

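View pics/t14.png

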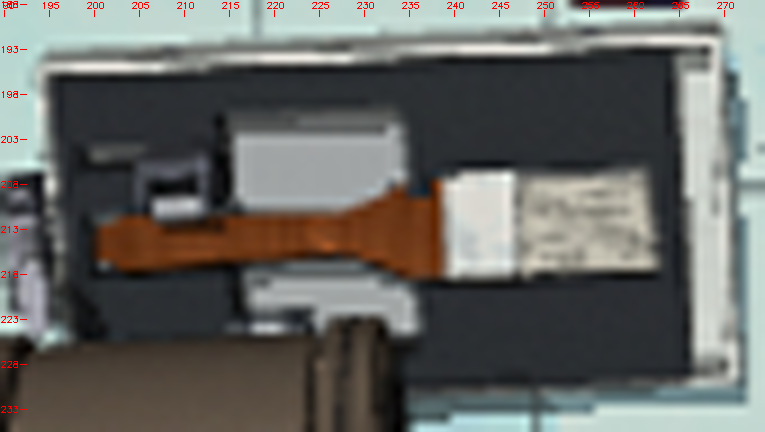

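```bash
python3 - <<'E'
from bb import *
t=cv2.imread("pics/t14raw.png").astype(int); s=cv2.imread("pics/s14raw.png").astype(int)
for c in (203,206,241,243,245,250,256): print("top",c,"r204-221"," ".join(map(str,t[204:222,c].max(1))))
for c in range(273,289,2): print("side",c,"r224-246"," ".join(map(str,s[224:247,c,0])))   # blue: brown low, white high
for r in (234,235,236,240): print("side row",r,"c270-290"," ".join(map(str,s[r,270:291].max(1))))
C0=np.array([[0,-1,0],[1,0,0],[0,0,1.]])
def pr(q,pts):
    Rb=C0@R.from_euler('xyz',np.deg2rad(q[3:])).as_matrix()
    W=np.array([B(Rb@np.array(b)+np.array(q[:3])) for b in pts])
    return proj("top",W).round(1).tolist(),proj("side",W).round(1).tolist()
for q in [(0,6.4,0,0,0,0),(-2,6.4,0,0,0,0),(-2,6.4,9,0,0,0),(-3,6.4,5,20,0,0)]:
    print(q); a,b=pr(q,[(-26,-19,17),(-26,19,17),(-52,-19,17),(-52,19,17),(90,-10,14),(90,10,14)]); print(" T",a);print(" S",b)
E
```

```text
top 203 r204-221 74 63 25 50 50 49 49 59 99 100 97 97 101 93 25 51 52 49
top 206 r204-221 56 52 87 82 43 45 55 39 93 112 111 110 116 96 22 51 50 51
top 241 r204-221 50 49 41 174 222 220 220 218 217 206 197 196 203 226 145 30 50 51
top 243 r204-221 50 49 38 187 213 217 218 217 219 216 213 215 209 221 159 31 49 50
top 245 r204-221 50 49 37 207 220 221 219 217 217 216 219 207 211 219 142 25 49 51
top 250 r204-221 50 49 49 102 185 176 154 140 189 196 157 194 159 188 43 36 51 50
top 256 r204-221 51 49 40 120 201 138 181 134 157 153 167 196 198 184 40 46 50 50
side 273 r224-246 54 50 50 52 55 56 56 56 56 56 57 57 53 40 28 26 26 26 39 56 63 62 61
side 275 r224-246 107 46 49 133 177 174 187 176 156 186 222 225 186 74 30 25 22 17 49 81 94 95 81
side 277 r224-246 109 73 79 127 162 176 167 169 182 202 233 236 227 167 47 21 23 26 24 59 72 42 58
side 279 r224-246 122 116 100 154 180 180 191 180 188 219 232 234 222 157 38 25 23 27 28 38 64 100 142
side 281 r224-246 109 127 140 158 188 172 161 176 195 211 226 225 213 156 36 25 25 28 28 28 29 29 45
side 283 r224-246 108 108 124 152 159 148 173 187 1
[... 823 characters left out ...]
, [278.8, 257.8], [285.1, 260.2]]
(-2, 6.4, 0, 0, 0, 0)
 T [[238.7, 207.9], [239.5, 219.1], [246.7, 207.5], [247.5, 218.8], [203.3, 212.0], [203.9, 217.9]]
 S [[275.2, 236.7], [286.4, 241.0], [274.9, 232.7], [285.9, 237.0], [279.4, 258.1], [285.7, 260.4]]
(-2, 6.4, 9, 0, 0, 0)
 T [[238.4, 208.6], [239.3, 219.9], [246.5, 208.3], [247.3, 219.6], [202.8, 212.7], [203.4, 218.7]]
 S [[276.5, 234.3], [287.6, 238.6], [276.1, 230.4], [287.1, 234.6], [280.7, 255.6], [287.1, 257.9]]
(-3, 6.4, 5, 20, 0, 0)
 T [[238.7, 206.6], [239.1, 218.3], [246.7, 206.3], [247.2, 217.9], [203.2, 211.1], [203.4, 217.2]]
 S [[273.8, 236.9], [286.1, 237.6], [273.5, 233.0], [285.6, 233.6], [278.5, 257.5], [285.5, 257.8]]
```

Both drops ended in the same state, rolled about 20°, because the +x corner slips past the bulge. I'll push the handle up-slope from its down-slope side to free the wedged corner, then press that side down.

```bash
python3 - <<'E'
from bb import *
s=st();print(corner(s["eef_pos"]))
plan(press_tcp((-24,40,32)),3.56)
print(press_tcp((-24,40,13)).round(4))
E
```

```text
t 36.35 p [0.3779 0.1262 0.1433] yaw 3.5 tilt 0.1 F [0.2 0.4 0.5] op 33.8 q [ 0.07 -0.25  2.32 -0.    1.07  0.01]
[-69.6  17.5 125.5]
4 rows; ends [0.4571 0.1536 0.0778] yaw 3.55
[0.65,0.23,0.81,-0,0.66,0.22,0.81,-0.01,0.65,0.23,0.81,0,0.66,0.22,0.8,-0]
[0.4652 0.1542 0.0606]
```

Request:
{"name": "move_arm", "arguments": {"commands": [0.6,0.2,0.8,0,0.6,0.25,0.8,0,0.6,0.25,0.8,0,0.8,0.2,0.8,0,0.7,0,0.3,0,0,0,0,0], "jaw": 0}}

```text
time: 37.1
eef_pos: [0.4629, 0.1539, 0.0586]
tcp_rot: [-0.022, 0.708, 0.021, 0.706]
contact_force: [-0.1, -1.2, 0.2]
opening: 0.001
```

```bash
python3 - <<'E'
from bb import *
s=st();print(corner(s["eef_pos"]))
E
```

```text
t 37.1 p [0.4629 0.1539 0.0586] yaw 3.49 tilt 0.2 F [-0.1 -1.2  0.2] op 0.1 q [ 0.11  0.12  2.15 -0.    0.87  0.05]
[-27.   39.8  12.1]
```

Request:
{"name": "move_arm", "arguments": {"commands": [-0.1,0,0.23,0,-0.1,0,0.23,0,0,0,0,0]}}

```text
time: 37.48
eef_pos: [0.4715, 0.1545, 0.0644]
tcp_rot: [-0.022, 0.71, 0.021, 0.704]
contact_force: [-6.0, -0.7, -0.2]
opening: -0.003
```

Request:
{"name": "move_arm", "arguments": {"commands": [-0.04,0,0.08,0,-0.04,0,0.08,0,0,0,0,0]}}

```text
time: 37.85
eef_pos: [0.4717, 0.1546, 0.0646]
tcp_rot: [-0.022, 0.713, 0.021, 0.7]
contact_force: [-11.9, -1.3, -0.5]
opening: -0.0
```

```bash
python3 - <<'E'
from bb import *
s=st();print(corner(s["eef_pos"]))
E
```

```text
t 37.85 p [0.4717 0.1546 0.0646] yaw 3.53 tilt 1.02 F [-11.9  -1.3  -0.5] op -0.0 q [0.11 0.14 2.12 0.   0.9  0.05]
[-16.3  40.   13.9]
```

Pushing is rigid too, so the brush is wedged across its diagonal. New plan: lift it out and lay it flat on the foam slope below the slot. There I can regrip it already rolled 25° and put it in square.

Request:
{"name": "move_arm", "arguments": {"commands": [0,0,-0.3,0,-1,0,0,0,-1,0,0.3,0,0,-0.4,0.6,0,0,-0.4,0.3,0,0,0,0,0], "jaw": 40}}

```text
time: 38.6
eef_pos: [0.5023, 0.1353, 0.1162]
tcp_rot: [-0.021, 0.707, 0.021, 0.706]
contact_force: [-0.2, 0.3, -1.1]
opening: 0.463
```

```bash
python3 - <<'E'
from bb import *
s=st()
plan((.4955,.1340,.066),3.56,n=2)
# lay target: brush horizontal, rb ferrule corner just touching foam z=20 : O=(ox, oz) rb=O+(17.2,-8)
for o in [(-46,6,34),(-46,6,29)]: print(tcp_for(o).round(4))
E
```

```text
t 38.6 p [0.5023 0.1353 0.1162] yaw 3.4 tilt 0.08 F [-0.2  0.3 -1.1] op 39.6 q [ 0.07  0.1   2.05 -0.    0.99  0.01]
2 rows; ends [0.4954 0.1339 0.0662] yaw 3.55
[1,-0.02,-0.14,-0.02,1,-0.02,-0.14,-0.01]
[0.4458 0.1309 0.0727]
[0.4479 0.1311 0.0682]
```

Request:
{"name": "move_arm", "arguments": {"commands": [0.6,0,-0.28,0,0.9,0,0,0,0.5,0,0,0,0,0,0,0]}}

```text
time: 39.1
eef_pos: [0.4933, 0.136, 0.0651]
tcp_rot: [-0.022, 0.708, 0.022, 0.705]
contact_force: [0.5, -0.1, 0.2]
opening: 0.467
```

Request:
{"name": "move_arm", "arguments": {"commands": [0,0,0,0,0,0,0,0,0,0,0,0], "jaw": 10, "force": 60}}

```text
time: 39.48
eef_pos: [0.4947, 0.136, 0.0675]
tcp_rot: [-0.022, 0.707, 0.022, 0.706]
contact_force: [-4.5, -0.4, 3.2]
opening: 0.226
```

Request:
{"name": "move_arm", "arguments": {"commands": [-0.5,0,0,0,-0.8,0,-0.1,0,-0.5,0,-0.5,0,0,0,-0.5,0,0,0,-0.5,0,0,0,-0.4,0,0,0,0,0]}}

```text
time: 40.35
eef_pos: [0.4442, 0.1329, 0.1116]
tcp_rot: [-0.022, 0.707, 0.022, 0.707]
contact_force: [-0.9, -0.5, -1.0]
opening: 0.225
```

```bash
python3 - <<'E'
from snap import *
from bb import *
s=st();print(o_of(s["eef_pos"]));print(tcp_for((-40.7,6,30)).round(4))
plan(tcp_for((-40.7,6,30)),3.56,n=2)
t=ctrl.read_camera("side");cv2.imwrite("pics/s15raw.png",t[:,:,::-1]);grid(t,255,205,315,275,7.5,"pics/s15.png",5)
E
```

```text
t 40.35 p [0.4442 0.1329 0.1116] yaw 3.51 tilt 0.04 F [-0.9 -0.5 -1. ] op 19.2 q [ 0.07 -0.02  2.19  0.    0.98  0.01]
[-30.9   8.1  69.8]
[0.4523 0.1313 0.0713]
2 rows; ends [0.4523 0.1314 0.0713] yaw 3.56
[0.81,-0.04,0.16,-0,0.8,-0.04,0.16,-0.01]
```

View pics/s15.png

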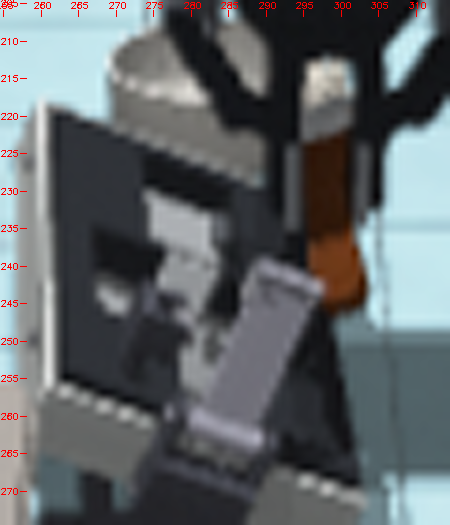

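Request:
{"name": "move_arm", "arguments": {"commands": [0.8,0,0.2,0,0.7,0,0.15,0,0.1,0,0,0,0,0,0,0]}}

```text
time: 40.9
eef_pos: [0.4542, 0.1334, 0.0722]
tcp_rot: [-0.022, 0.707, 0.022, 0.707]
contact_force: [-0.6, 0.3, 0.2]
opening: 0.223
```

```bash
python3 - <<'E'
from bb import *
s=st();print(o_of(s["eef_pos"]))
E
```

```text
t 40.9 p [0.4542 0.1334 0.0722] yaw 3.5 tilt 0.0 F [-0.6  0.3  0.2] op 19.1 q [0.07 0.07 2.18 0.   0.89 0.01]
[-38.5   8.   30. ]
```

Request:
{"name": "move_arm", "arguments": {"commands": [0.05,0,-0.06,0,0.08,0,0,0,0,0,0,0]}}

```text
time: 41.28
eef_pos: [0.4528, 0.1336, 0.0695]
tcp_rot: [-0.021, 0.706, 0.022, 0.707]
contact_force: [-0.8, 1.2, 2.1]
opening: 0.228
```

Request:
{"name": "move_arm", "arguments": {"commands": [0,0,0,0,0,0,0,0,0,0,0,0], "jaw": 28}}

```text
time: 41.65
eef_pos: [0.4523, 0.1333, 0.0687]
tcp_rot: [-0.022, 0.707, 0.022, 0.707]
contact_force: [-0.0, -0.0, 0.4]
opening: 0.326
```

```bash
python3 - <<'E'
from snap import *
from bb import *
s=st();print(o_of(s["eef_pos"]))
t=ctrl.read_camera("side");cv2.imwrite("pics/s16raw.png",t[:,:,::-1]);grid(t,255,205,315,275,7.5,"pics/s16.png",5)
t=ctrl.read_camera("top");cv2.imwrite("pics/t16raw.png",t[:,:,::-1]);grid(t,190,188,275,236,9,"pics/t16.png",5)
E
```

```text
t 41.65 p [0.4523 0.1333 0.0687] yaw 3.51 tilt 0.01 F [-0.  -0.   0.4] op 27.9 q [ 0.07  0.07  2.19 -0.    0.89  0.01]
[-41.6   7.9  27.6]
```

View pics/s16.png

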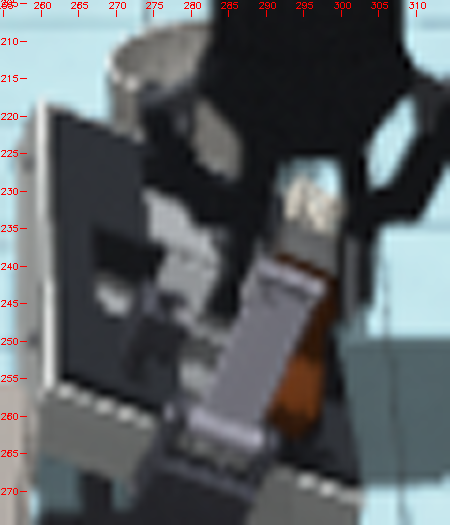

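View pics/t16.png

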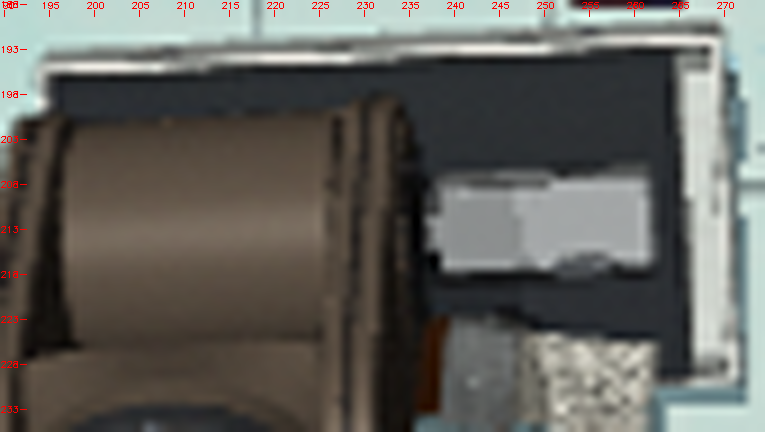

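It now lies parallel to the slope, with the ferrule slanted like the foam at side (295,235), though slightly yawed. I close on it there.

Request:
{"name": "move_arm", "arguments": {"commands": [0,0,0,0,0,0,0,0,0,0,0,0], "jaw": 10, "force": 60}}

```text
time: 42.12
eef_pos: [0.4536, 0.1337, 0.0711]
tcp_rot: [-0.021, 0.706, 0.022, 0.707]
contact_force: [-3.0, 0.2, 12.2]
opening: 0.12
```

Request:
{"name": "move_arm", "arguments": {"commands": [-0.3,0,-0.1,0,-0.5,0,0.1,0,0,0,0,0]}}

```text
time: 42.5
eef_pos: [0.4536, 0.1334, 0.0902]
tcp_rot: [-0.022, 0.706, 0.022, 0.708]
contact_force: [0.7, -0.0, 0.2]
opening: 0.12
```

```bash
python3 - <<'E'
from snap import *
from bb import *
s=st();print(o_of(s["eef_pos"]))
t=ctrl.read_camera("side");cv2.imwrite("pics/s17raw.png",t[:,:,::-1]);grid(t,255,205,315,275,7.5,"pics/s17.png",5)
t=ctrl.read_camera("top");cv2.imwrite("pics/t17raw.png",t[:,:,::-1]);grid(t,190,188,275,236,9,"pics/t17.png",5)
E
```

```text
t 42.5 p [0.4536 0.1334 0.0902] yaw 3.5 tilt 0.18 F [ 0.7 -0.   0.2] op 10.2 q [ 0.07  0.03  2.18 -0.    0.93  0.01]
[-31.4   8.   46.5]
```

View pics/s17.png

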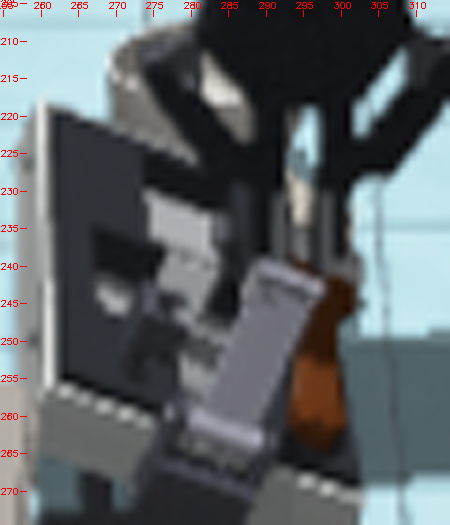

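View pics/t17.png

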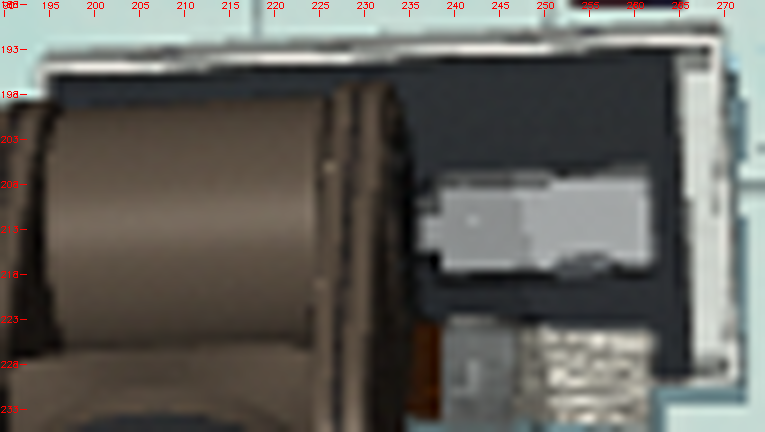

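```bash
python3 - <<'E'
from bb import *
t=cv2.imread("pics/t17raw.png").astype(int)
for c in (240,242,244,246,252,258): print(c,"r218-236"," ".join(map(str,t[218:236,c].max(1))))
bed=lambda w:(Rm.T@(w-P[:3])*1e3).round(1)
n=Rm[:,2]
for uv,z in [((242,222.6),37),((242,236),37),((238.6,228),37),((247.3,228),37)]: print(uv,bed(onplane("top",uv,B((0,0,z))@n,n)))
for uv in [((262,233)),((262,225))]: print(bed(onplane("top",uv,B((0,0,34))@n,n)))
# side handle end
for uv in [(292.6,255),(300.5,255)]: print("side handle edges y~", bed(onplane("side",uv,B((0,0,34))@n,n)))
E
```

```text
240 r218-236 56 23 43 42 40 98 89 104 105 102 105 96 90 113 91 93 93 97
242 r218-236 36 26 43 43 39 101 93 110 111 105 136 133 127 120 90 83 88 97
244 r218-236 29 26 44 43 41 80 82 104 107 106 96 104 95 96 89 91 85 99
246 r218-236 30 33 44 44 43 42 73 106 113 116 109 95 91 93 82 77 81 93
252 r218-236 74 45 50 51 51 47 86 147 131 182 156 216 183 136 183 162 176 149
258 r218-236 29 51 52 50 49 47 85 194 197 157 181 139 150 147 168 128 199 111
(242, 222.6) [-27.2 -28.8  37. ]
(242, 236) [-72.7 -25.6  37. ]
(238.6, 228) [-44.9 -16.6  37. ]
(247.3, 228) [-46.2 -44.7  37. ]
[-66.6 -91.   34. ]
[-39.3 -92.6  34. ]
side handle edges y~ [-24.9  88.7  34. ]
side handle edges y~ [-51.9  70.8  34. ]
```

```bash
python3 - <<'E'
from bb import *
c=B((-40.5,19.5,28.5));t=c+np.array([0,0,.016-.0105]);print(c.round(4),t.round(4)); s=st()
plan(t+np.array([0,0,.02]),3.56,n=1); 
E
```

```text
[0.453  0.1329 0.0527] [0.453  0.1329 0.0582]
t 42.6 p [0.4525 0.1333 0.089 ] yaw 3.5 tilt 0.03 F [ 0.5  0.6 -0.9] op 9.9 q [ 0.07  0.03  2.18 -0.    0.93  0.01]
1 rows; ends [0.4531 0.1328 0.0782] yaw 3.55
[0.43,-0.02,0.02,-0.01]
```

Request:
{"name": "move_arm", "arguments": {"commands": [0,0,0,0,0,0,0,0,0.6,0,0,0,0.6,0,0,0,0.05,0,0,0,0,0,0,0], "jaw": 38}}

```text
time: 43.35
eef_pos: [0.4522, 0.1333, 0.0571]
tcp_rot: [-0.022, 0.707, 0.022, 0.706]
contact_force: [0.4, -0.0, 1.1]
opening: 0.445
```

```bash
python3 - <<'E'
from bb import *
s=st()
E
```

```text
t 43.35 p [0.4522 0.1333 0.0571] yaw 3.5 tilt 0.06 F [ 0.4 -0.   1.1] op 38.0 q [0.07 0.09 2.19 0.   0.86 0.01]
```

Request:
{"name": "move_arm", "arguments": {"commands": [0,0,0,0,0,0,0,0,0,0,0,0], "jaw": 10, "force": 60}}

```text
time: 43.72
eef_pos: [0.4479, 0.1333, 0.0575]
tcp_rot: [-0.021, 0.712, 0.021, 0.702]
contact_force: [-13.3, -1.7, 12.0]
opening: 0.232
```

```bash
python3 - <<'E'
from bb import *
s=st();
E
```

```text
t 43.73 p [0.4479 0.1333 0.0575] yaw 3.38 tilt 0.8 F [-13.3  -1.7  12. ] op 19.8 q [0.07 0.09 2.19 0.   0.87 0.01]
```

Request:
{"name": "move_arm", "arguments": {"commands": [-0.4,0,-0.15,0,-0.8,0,0,0,-0.4,0,0.3,0,0,0,0,0]}}

```text
time: 44.22
eef_pos: [0.4581, 0.1337, 0.0992]
tcp_rot: [-0.022, 0.705, 0.022, 0.708]
contact_force: [-0.6, -0.5, -0.3]
opening: 0.227
```

```bash
python3 - <<'E'
from snap import *
from bb import *
s=st();print(o_of(s["eef_pos"]))
t=ctrl.read_camera("side");cv2.imwrite("pics/s18raw.png",t[:,:,::-1]);grid(t,265,205,315,260,9.5,"pics/s18.png",5)
t=ctrl.read_camera("top");cv2.imwrite("pics/t18raw.png",t[:,:,::-1]);grid(t,190,188,275,236,9,"pics/t18.png",5)
E
```

```text
t 44.23 p [0.4581 0.1337 0.0992] yaw 3.5 tilt 0.24 F [-0.6 -0.5 -0.3] op 19.4 q [ 0.07  0.02  2.16 -0.    0.95  0.01]
[-23.5   7.9  52.7]
```

View pics/s18.png

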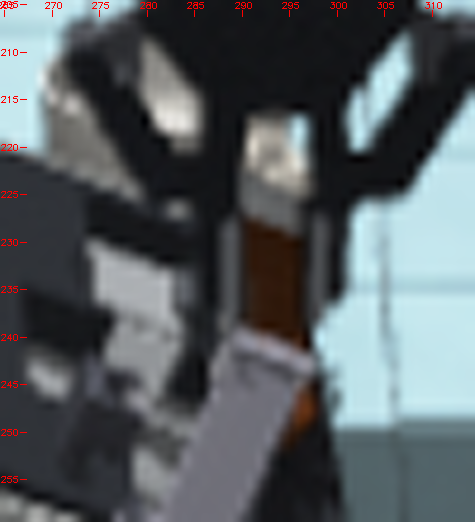

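View pics/t18.png

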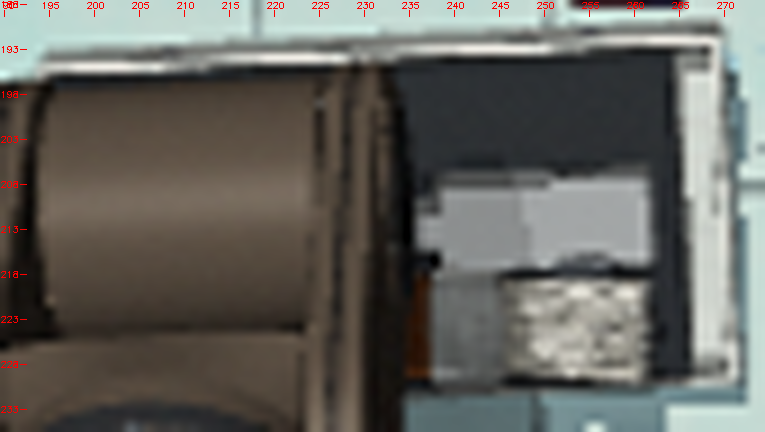

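The brush is now held rolled parallel to the bed: in the side view the ferrule edge runs from (290,227) to (296,229.4). I'll measure its pose.

```bash
cat > hold.py <<'E'
from bb import *
C0=np.array([[0,-1,0],[1,0,0],[0,0,1.]])
def fit(obs,lines,q0):
    def res(q):
        Rb=C0@R.from_euler('xyz',q[3:]).as_matrix(); W=lambda b:B(Rb@np.array(b,float)+q[:3])
        r=[]
        for n,b,u in obs: r+=list(proj(n,W(b))[0]-u)
        for n,b1,b2,us in lines:
            a,b=proj(n,[W(b1),W(b2)]);d=(b-a)/np.linalg.norm(b-a)
            for u in us: e=np.array(u)-a; r.append(d[0]*e[1]-d[1]*e[0])
        r+=[q[4]*20]  # weak: no pitch
        return np.array(r)
    f=least_squares(res,q0);return f.x,f.fun
E
python3 - <<'E'
from hold import *
t=cv2.imread("pics/t18raw.png").astype(int)
for c in (239,242,244,250,257): print(c,"r214-234"," ".join(map(str,t[214:235,c].max(1))))
s=cv2.imread("pics/s18raw.png").astype(int)
for c in (291,292,293,294,295,296): print("side",c,"r218-236 B:"," ".join(map(str,s[218:237,c,0])))
obs=[("top",(-26,-19,17),(237.4,218.2)),("top",(-26,19,17),(237.6,229.4)),("top",(-52,-19,17),(245.3,218.0)),("top",(-52,19,17),(245.6,229.3))]
lines=[("side",(-26,-19,17),(-26,19,17),[(290.1,226.9),(296.4,229.4)])]
x,f=fit(obs,lines,[-25,7,45,0,0,0]);print(x[:3].round(1),np.rad2deg(x[3:]).round(1),f.round(2))
p=ctrl.get_state()["eef_pos"];print("tcp bed",(Rm.T@(p-P[:3])*1e3).round(1))
E
```

```text
239 r214-234 145 140 135 113 114 93 103 104 105 103 97 91 89 88 88 123 73 61 96 110 108
242 r214-234 143 142 144 147 107 94 102 108 106 104 108 100 96 93 94 96 69 66 109 107 109
244 r214-234 143 144 143 149 99 90 103 110 109 101 101 95 98 88 85 87 72 62 111 110 110
250 r214-234 167 168 171 170 25 175 141 164 173 150 171 183 204 197 106 119 26 108 142 105 105
257 r214-234 166 171 130 91 43 153 122 182 179 150 123 159 146 142 99 181 75 92 146 146 143
side 291 r218-236 B: 114 164 193 163 134 92 97 101 105 88 26 11 13 13 12 15 22 27 26
side 292 r218-236 B: 141 166 152 137 127 117 98 101 106 92 42 10 12 11 12 11 15 14 14
side 293 r218-236 B: 131 155 139 120 149 171 117 98 101 99 75 9 12 10 12 11 12 13 11
side 294 r218-236 B: 125 155 143 133 157 168 125 95 97 101 84 22 9 10 11 8 11 11 9
side 295 r218-236 B: 158 181 192 181 182 162 142 105 92 95 88 56 9 9 9 13 10 13 11
side 296 r218-236 B: 231 226 204 201 203 152 130 98 60 61 61 49 8 13 11 12 12 11 13
[-19.8   9.   49.8] [-1.2 -0.  -2.5] [-0.26 -0.18 -0.07  0.08  0.16 -0.03  0.17  0.13  0.1  -0.12 -0.01]
tcp bed [-18.6  19.9  67.6]
```

```bash
python3 - <<'E'
from hold import *
n=Rm[:,2];bed=lambda w:(Rm.T@(w-P[:3])*1e3).round(1)
for uv,z in [((241.4,223.65),66.8),((250,224.1),63.8),((257,224.2),63.8)]: print(bed(onplane("top",uv,B((0,0,z))@n,n)))
obs=[("top",(-26,-19,17),(237.4,217.9)),("top",(-26,19,17),(237.6,229.5)),("top",(-52,-19,17),(245.3,217.8)),("top",(-52,19,17),(245.6,229.4)),("top",(-90,-18,14),(257,218.5)),("top",(-90,18,14),(257,229.8))]
obs=[o for o in obs]
lines=[("side",(-26,-19,17),(-26,19,17),[(291,227.7),(293,228.25),(295,229.0)])]
x,f=fit(obs[:4],lines+[("top",(-97,-18,14),(-52,-18,14),[(250,218.4),(257,218.5)]),("top",(-97,18,14),(-52,18,14),[(250,229.7),(257,229.9)])],[-25,7,45,0,0,0]);print(x[:3].round(1),np.rad2deg(x[3:]).round(1),f.round(2))
E
```

```text
[-21.5 -29.8  66.8]
[-25.2 -56.4  63.8]
[-26.6 -78.4  63.8]
[-21.1   9.1  49.1] [ 5.9  0.2 -4.4] [ 0.01 -0.11 -0.34  0.13  0.4   0.22 -0.09  0.44  0.02 -0.07  0.04 -0.13
 -0.04 -0.25 -0.26  0.07]
```

Request:
{"name": "move_arm", "arguments": {"commands": [0.1,0,0.5,-0.5,0.25,-0.05,0.55,-0.5,0,0,0,0,0,0,0,0]}}

```text
time: 44.82
eef_pos: [0.4816, 0.1345, 0.0881]
tcp_rot: [-0.052, 0.706, 0.052, 0.704]
contact_force: [-0.2, -0.3, 0.1]
opening: 0.228
```

```bash
python3 - <<'E'
from snap import *
from bb import *
s=st();print("tcp bed",(Rm.T@(s["eef_pos"]-P[:3])*1e3).round(1))
t=ctrl.read_camera("side");cv2.imwrite("pics/s19raw.png",t[:,:,::-1]);grid(t,265,205,315,260,9.5,"pics/s19.png",5)
t=ctrl.read_camera("top");cv2.imwrite("pics/t19raw.png",t[:,:,::-1]);grid(t,225,188,275,236,12,"pics/t19.png",5)
for c in (238,240,242,244,250,257): print(c,"r203-224"," ".join(map(str,t[203:225,c].max(1))))
for c in range(280,290): print("side",c,"r224-242 R-B"," ".join(map(str,t_) ) if 0 else "") if 0 else None
E
```

```text
t 44.83 p [0.4816 0.1345 0.0881] yaw 8.47 tilt 0.11 F [-0.2 -0.3  0.1] op 19.5 q [ 0.07  0.1   2.11  0.    0.93 -0.08]
tcp bed [ 0.4 19.3 48.6]
238 r203-224 45 45 44 44 52 58 68 117 189 102 99 97 90 90 85 76 72 66 75 32 25 23
240 r203-224 44 44 45 42 83 81 112 133 111 109 108 105 101 95 88 85 85 92 130 31 23 23
242 r203-224 45 42 42 41 83 79 102 151 182 188 111 103 109 108 99 93 91 91 96 25 23 26
244 r203-224 44 44 44 39 83 80 103 82 101 108 107 100 103 94 96 92 89 87 80 23 25 25
250 r203-224 52 50 51 51 106 99 172 147 197 149 155 139 187 144 126 126 183 72 31 32 31 31
257 r203-224 53 52 49 55 103 173 174 178 191 172 144 161 199 118 180 147 154 55 45 52 51 52
```

View pics/t19.png

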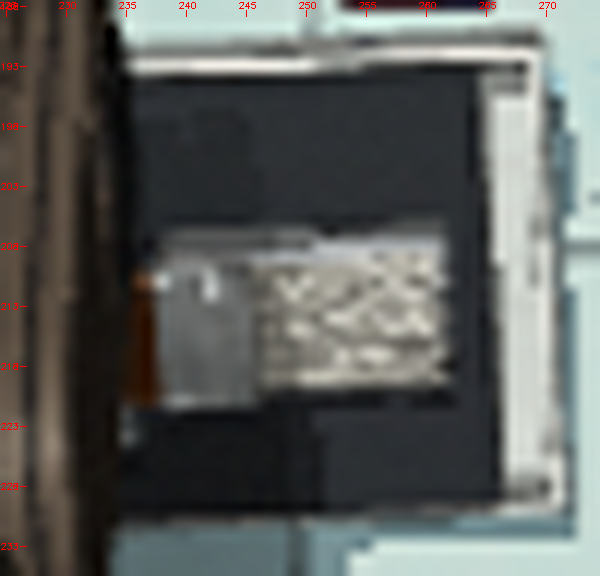

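View pics/s19.png

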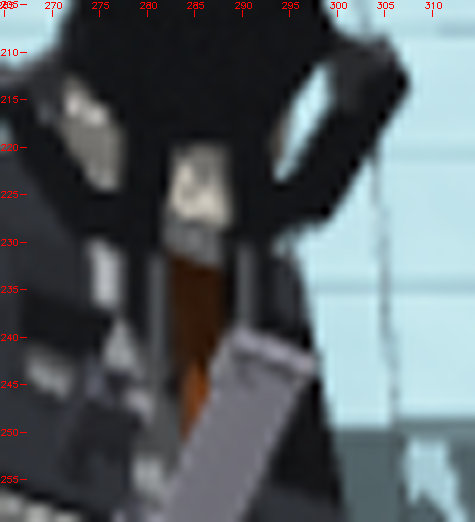

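```bash
python3 - <<'E'
from hold import *
s=cv2.imread("pics/s19raw.png").astype(int)
for c in (283,284,285,286,287): print("side",c,"r224-238 B:"," ".join(map(str,s[224:238,c,0])))
lines=[("side",(-26,-19,17),(-26,19,17),[(283,231.2),(285,231.7),(287,232.3)]),
("top",(-52,-19,17),(-26,-19,17),[(240,209.6),(244,209.4)]),("top",(-52,19,17),(-26,19,17),[(240,221.5),(244,221.3)]),
("top",(-26,-19,17),(-26,19,17),[(237.3,215)]),("top",(-52,-19,17),(-52,19,17),[(245.3,215)]),
("top",(-97,-18,14),(-52,-18,14),[(250,208.9),(257,208.0)]),("top",(-97,18,14),(-52,18,14),[(250,220.0),(257,219.7)])]
x,f=fit([],lines,[0,7,30,0,0,0]);print(x[:3].round(1),np.rad2deg(x[3:]).round(1),f.round(2))
E
```

```text
side 283 r224-238 B: 139 158 153 105 95 99 92 62 16 15 15 17 16 22
side 284 r224-238 B: 160 144 171 159 95 99 100 80 23 9 12 10 10 13
side 285 r224-238 B: 142 147 172 161 89 108 116 91 53 9 10 11 8 10
side 286 r224-238 B: 134 177 188 156 102 93 97 96 78 9 11 13 12 10
side 287 r224-238 B: 141 160 176 161 117 90 90 97 83 23 10 11 12 13
[-4.9  9.5 28.9] [7.1 0.  3. ] [-0.06 -0.03  0.09  0.09 -0.1   0.05 -0.14 -0.11  0.11  0.01  0.23  0.12
 -0.26  0.01]
```

Request:
{"name": "move_arm", "arguments": {"commands": [0.04,-0.1,0.2,0.5,0.18,0,0.15,0,0,0,0,0]}}

```text
time: 45.3
eef_pos: [0.4899, 0.1331, 0.0822]
tcp_rot: [-0.038, 0.708, 0.037, 0.705]
contact_force: [-2.1, 0.5, -1.7]
opening: 0.223
```

Request:
{"name": "move_arm", "arguments": {"commands": [0.15,0,0.08,0,0,0,0,0]}}

```text
time: 45.55
eef_pos: [0.4921, 0.1334, 0.0786]
tcp_rot: [-0.037, 0.707, 0.037, 0.705]
contact_force: [-4.2, -0.2, -1.1]
opening: 0.224
```

```bash
python3 - <<'E'
from snap import *
from bb import *
s=st();print("tcp bed",(Rm.T@(s["eef_pos"]-P[:3])*1e3).round(1),s["wrist_torque"].round(2))
t=ctrl.read_camera("top");cv2.imwrite("pics/t20raw.png",t[:,:,::-1]);grid(t,225,188,275,236,12,"pics/t20.png",5)
E
```

```text
t 45.55 p [0.4921 0.1334 0.0786] yaw 6.05 tilt 0.19 F [-4.2 -0.2 -1.1] op 19.1 q [ 0.07  0.13  2.09 -0.    0.92 -0.04]
tcp bed [ 5.9 17.6 35.5] [-0.02  0.69  0.25]
```

View pics/t20.png

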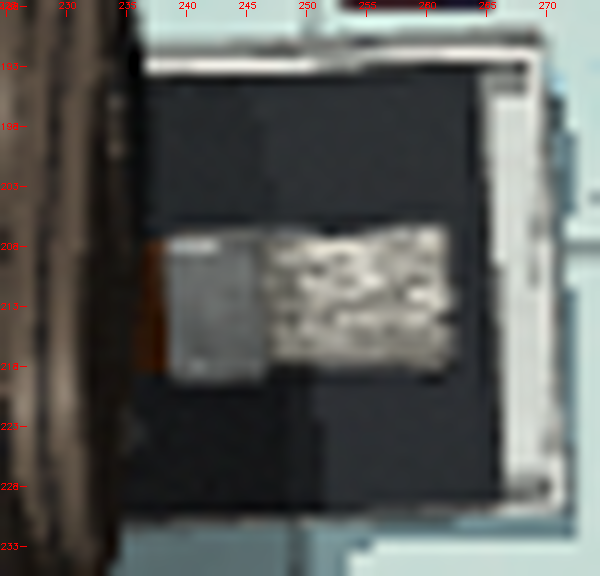

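Request:
{"name": "move_arm", "arguments": {"commands": [0.04,0,-0.09,0,0.15,0,0.07,0,0,0,0,0]}}

```text
time: 45.98
eef_pos: [0.4937, 0.1333, 0.0747]
tcp_rot: [-0.037, 0.705, 0.037, 0.707]
contact_force: [-1.5, 0.1, -3.5]
opening: 0.222
```

```bash
python3 - <<'E'
from bb import *
s=st();print("tcp bed",(Rm.T@(s["eef_pos"]-P[:3])*1e3).round(1),s["wrist_torque"].round(2))
E
```

```text
t 45.98 p [0.4937 0.1333 0.0747] yaw 5.97 tilt 0.11 F [-1.5  0.1 -3.5] op 19.0 q [ 0.07  0.14  2.09 -0.    0.91 -0.04]
tcp bed [ 5.7 17.4 31.3] [-0.14  0.22  0.14]
```

Request:
{"name": "move_arm", "arguments": {"commands": [0.15,0,0.07,0,0.1,0,0.04,0,0,0,0,0]}}

```text
time: 46.35
eef_pos: [0.4958, 0.1336, 0.0702]
tcp_rot: [-0.037, 0.707, 0.037, 0.705]
contact_force: [-9.3, -1.2, 8.7]
opening: 0.224
```

```bash
python3 - <<'E'
from bb import *
s=st();print("tcp bed",(Rm.T@(s["eef_pos"]-P[:3])*1e3).round(1),s["wrist_torque"].round(2))
E
```

```text
t 46.35 p [0.4958 0.1336 0.0702] yaw 6.02 tilt 0.12 F [-9.3 -1.2  8.7] op 19.1 q [ 0.07  0.16  2.09 -0.    0.9  -0.04]
tcp bed [ 5.7 17.5 26.3] [-0.29  1.34  0.14]
```

Request:
{"name": "move_arm", "arguments": {"commands": [0.12,0,0.04,0,0.1,0,0.04,0,0,0,0,0]}}

```text
time: 46.72
eef_pos: [0.4975, 0.134, 0.0659]
tcp_rot: [-0.036, 0.708, 0.037, 0.705]
contact_force: [-12.9, -1.2, 17.0]
opening: 0.227
```

```bash
python3 - <<'E'
from bb import *
s=st();print("tcp bed",(Rm.T@(s["eef_pos"]-P[:3])*1e3).round(1),s["wrist_torque"].round(2))
E
```

```text
t 46.73 p [0.4975 0.134  0.0659] yaw 5.92 tilt 0.23 F [-12.9  -1.2  17. ] op 19.4 q [ 0.07  0.17  2.08  0.    0.89 -0.04]
tcp bed [ 5.4 17.9 21.7] [-0.16  2.09 -0.09]
```

Request:
{"name": "move_arm", "arguments": {"commands": [0.1,0,0.04,0,0.04,0,0.02,0,0,0,0,0]}}

```text
time: 47.1
eef_pos: [0.4979, 0.1341, 0.0654]
tcp_rot: [-0.037, 0.71, 0.037, 0.703]
contact_force: [-24.7, -3.4, 39.9]
opening: 0.223
```

Request:
{"name": "move_arm", "arguments": {"commands": [0,0,0,0,0,0,0,0,0,0,0,0], "jaw": 34}}

```text
time: 47.48
eef_pos: [0.5005, 0.1343, 0.0621]
tcp_rot: [-0.037, 0.706, 0.037, 0.707]
contact_force: [-8.1, -0.8, 12.3]
opening: 0.401
```

```bash
python3 - <<'E'
from bb import *
s=st();print("tcp bed",(Rm.T@(s["eef_pos"]-P[:3])*1e3).round(1),s["wrist_torque"].round(2))
E
```

```text
t 47.48 p [0.5005 0.1343 0.0621] yaw 5.95 tilt 0.09 F [-8.1 -0.8 12.3] op 34.3 q [ 0.07  0.18  2.08  0.    0.88 -0.04]
tcp bed [ 6.5 17.9 17. ] [-0.13  1.18  0.04]
```

Request:
{"name": "move_arm", "arguments": {"commands": [-0.8,0,-0.1,0,-1,0,0,0,-0.2,-0.7,-0.3,0.5,0,-0.7,-0.3,0,0,-0.8,-0.1,0,0,0,0,0]}}

```text
time: 48.22
eef_pos: [0.4824, 0.0758, 0.1084]
tcp_rot: [-0.02, 0.707, 0.02, 0.706]
contact_force: [-0.4, 1.1, -0.5]
opening: 0.397
```

```bash
python3 - <<'E'
from snap import *
from bb import *
s=st();print(corner(s["eef_pos"]))
plan(press_tcp((0,-35,27)),3.56)
t=ctrl.read_camera("side");cv2.imwrite("pics/s21raw.png",t[:,:,::-1]);grid(t,262,215,302,270,10,"pics/s21.png",5)
for c in (277,279,281,283,285): print("side",c,"r228-244 B:"," ".join(map(str,t[228:245,c,2])))
E
```

```text
t 48.23 p [0.4824 0.0758 0.1084] yaw 3.31 tilt 0.09 F [-0.4  1.1 -0.5] op 33.9 q [-0.05  0.04  2.13  0.    0.97 -0.11]
[  7.4 -39.3  51.1]
2 rows; ends [0.4857 0.0802 0.0834] yaw 3.56
[0.5,0.09,0.07,-0.03,0.5,0.08,0.07,-0.02]
side 277 r228-244 B: 149 140 141 120 83 141 189 187 151 60 20 18 22 20 18 60 72
side 279 r228-244 B: 62 101 121 140 132 89 102 153 183 143 56 17 21 22 23 40 67
side 281 r228-244 B: 40 56 90 115 105 86 84 91 134 151 85 24 15 17 22 24 24
side 283 r228-244 B: 41 28 29 94 128 103 84 82 77 96 105 80 24 14 20 21 23
side 285 r228-244 B: 49 26 24 21 22 27 34 36 46 70 87 95 80 21 20 15 15
```

View pics/s21.png

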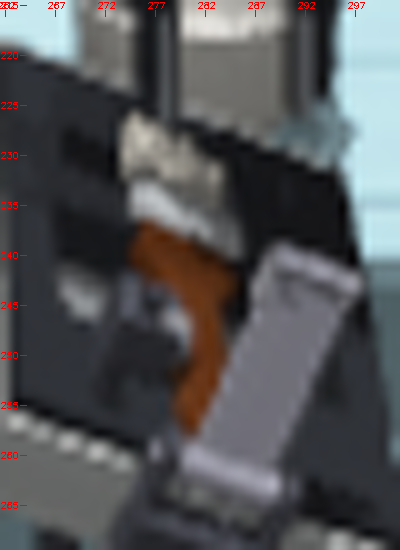

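It now lies flat: the ferrule edge runs from (277,236.9) to (285,240.3), which matches the seated prediction. I'll press the ferrule and then the handle to make sure.

Request:
{"name": "move_arm", "arguments": {"commands": [0.4,0.15,-0.05,0,0.5,0,0,0,0.25,0,0.15,0,0.15,0,0.08,0,0,0,0,0], "jaw": 0}}

```text
time: 48.9
eef_pos: [0.4874, 0.0818, 0.077]
tcp_rot: [-0.022, 0.708, 0.022, 0.706]
contact_force: [-3.1, -0.3, 1.9]
opening: 0.005
```

```bash
python3 - <<'E'
from bb import *
s=st();print(corner(s["eef_pos"]))
E
```

```text
t 48.9 p [0.4874 0.0818 0.077 ] yaw 3.53 tilt 0.12 F [-3.1 -0.3  1.9] op 0.4 q [-0.04  0.1   2.13  0.    0.91 -0.1 ]
[ -1.  -33.6  20.4]
```

Request:
{"name": "move_arm", "arguments": {"commands": [0.1,0,0.05,0,0.1,0,0.05,0,0.04,0,0.02,0,0,0,0,0]}}

```text
time: 49.4
eef_pos: [0.4907, 0.082, 0.074]
tcp_rot: [-0.022, 0.708, 0.022, 0.706]
contact_force: [-11.2, -0.2, 19.6]
opening: -0.001
```

```bash
python3 - <<'E'
from bb import *
s=st();print(corner(s["eef_pos"]))
E
```

```text
t 49.4 p [0.4907 0.082  0.074 ] yaw 3.55 tilt 0.18 F [-11.2  -0.2  19.6] op -0.1 q [-0.04  0.12  2.12 -0.    0.91 -0.1 ]
[  0.7 -33.7  16.3]
```

Request:
{"name": "move_arm", "arguments": {"commands": [-0.5,0,-0.22,0,-0.2,0.8,0,0,0,0.9,0,0,0,0.9,-0.1,0,0.3,0.5,0,0,0.2,0,0.15,0,0,0,0,0]}}

```text
time: 50.28
eef_pos: [0.4816, 0.1583, 0.0753]
tcp_rot: [-0.022, 0.707, 0.021, 0.706]
contact_force: [-0.2, -0.6, -0.1]
opening: 0.001
```

```bash
python3 - <<'E'
from bb import *
s=st();print(corner(s["eef_pos"]))
E
```

```text
t 50.27 p [0.4816 0.1583 0.0753] yaw 3.49 tilt 0.07 F [-0.2 -0.6 -0.1] op 0.1 q [ 0.12  0.13  2.1  -0.    0.91  0.06]
[-2.7 43.1 19.3]
```

Request:
{"name": "move_arm", "arguments": {"commands": [0.14,0,0.1,0,0.1,0,0.05,0,0.06,0,0.02,0,0,0,0,0]}}

```text
time: 50.78
eef_pos: [0.4858, 0.1586, 0.0706]
tcp_rot: [-0.022, 0.708, 0.021, 0.706]
contact_force: [-7.4, -2.2, 14.5]
opening: 0.001
```

```bash
python3 - <<'E'
from bb import *
s=st();print(corner(s["eef_pos"]))
E
```

```text
t 50.77 p [0.4858 0.1586 0.0706] yaw 3.51 tilt 0.19 F [-7.4 -2.2 14.5] op 0.1 q [ 0.12  0.15  2.09 -0.    0.9   0.06]
[-0.9 43.1 13.3]
```

Brush seated: ferrule top at about 16.3 under 22 N and handle top at 13.3 under 16 N, against a foam reference of 19.9. Now the keeper.

```bash
python3 - <<'E'
from bb import *
s=st();p=s["eef_pos"]
pts=[(0,60,100),(0,142,100),(0,142,78)]
r=56
for ph in (75,60,45,30,15,0,-3):
    a=np.deg2rad(ph); pts.append((0,130-r*np.cos(a)+3*np.sin(a)+11,24+r*np.sin(a)+3*np.cos(a)))
a=np.deg2rad(3.56);tz=np.array([np.cos(a),np.sin(a),0]);ty=np.array([-np.sin(a),np.cos(a),0])
for v in pts:
    t=press_tcp(v);d=(t-p)*1e3/25;print(np.round(v,0),t.round(4),"units",(-d[2]).round(2),(d@ty).round(2),(d@tz).round(2));p=t
E
```

```text
t 50.77 p [0.4858 0.1586 0.0706] yaw 3.51 tilt 0.19 F [-7.4 -2.2 14.5] op 0.1 q [ 0.12  0.15  2.09 -0.    0.9   0.06]
[  0  60 100] [0.449  0.1732 0.1496] units -3.16 0.67 -1.43
[  0 142 100] [0.4439 0.2551 0.1496] units -0.0 3.28 0.0
[  0 142  78] [0.4532 0.2556 0.1296] units 0.8 -0.0 0.37
[  0. 129.  79.] [0.4536 0.243  0.1304] units -0.03 -0.5 -0.01
[  0. 116.  74.] [0.4565 0.2294 0.126 ] units 0.18 -0.55 0.08
[  0. 104.  66.] [0.4607 0.2176 0.1185] units 0.3 -0.48 0.14
[ 0. 94. 55.] [0.466  0.2084 0.1084] units 0.4 -0.38 0.19
[ 0. 88. 41.] [0.472  0.2024 0.0965] units 0.48 -0.25 0.22
[ 0. 85. 27.] [0.4782 0.2001 0.0834] units 0.52 -0.11 0.24
[ 0. 85. 24.] [0.4794 0.2001 0.0808] units 0.11 -0.0 0.05
```

Request:
{"name": "move_arm", "arguments": {"commands": [-0.8,0,-0.36,0,-0.8,0.1,-0.36,0,-0.8,0.25,-0.36,0,-0.8,0.3,-0.36,0,0,0.85,0,0,0,0.85,0,0,0,0.85,0,0,0,0.75,0,0,0.2,0,0.1,0,0.6,0,0.27,0,0,0,0,0]}}

```text
time: 52.15
eef_pos: [0.4525, 0.255, 0.1264]
tcp_rot: [-0.022, 0.708, 0.021, 0.705]
contact_force: [0.0, -0.4, 1.2]
opening: 0.001
```

```bash
python3 - <<'E'
from snap import *
from bb import *
s=st();print(corner(s["eef_pos"]))
t=ctrl.read_camera("side");cv2.imwrite("pics/s22raw.png",t[:,:,::-1]);grid(t,255,200,325,285,7,"pics/s22.png",5)
E
```

```text
t 52.15 p [0.4525 0.255  0.1264] yaw 3.44 tilt 0.23 F [ 0.  -0.4  1.2] op 0.1 q [ 0.32  0.08  2.05 -0.    1.02  0.26]
[ -2.  141.4  75.3]
```

View pics/s22.png

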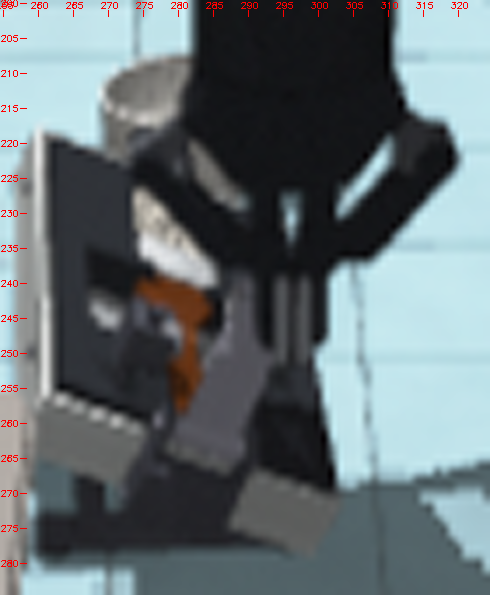

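Request:
{"name": "move_arm", "arguments": {"commands": [0,-0.25,0.2,0,-0.05,-0.3,0.04,0,0.1,-0.3,0.05,0,0.1,-0.28,0.05,0,0.15,-0.25,0.07,0,0.15,-0.25,0.07,0,0,0,0,0]}}

```text
time: 53.08
eef_pos: [0.4678, 0.2156, 0.117]
tcp_rot: [-0.022, 0.707, 0.021, 0.707]
contact_force: [0.6, 0.4, 0.9]
opening: 0.001
```

```bash
python3 - <<'E'
from snap import *
from bb import *
s=st();print(corner(s["eef_pos"]))
t=ctrl.read_camera("side");cv2.imwrite("pics/s23raw.png",t[:,:,::-1]);grid(t,255,200,325,285,7,"pics/s23.png",5)
E
```

```text
t 53.08 p [0.4678 0.2156 0.117 ] yaw 3.47 tilt 0.02 F [0.6 0.4 0.9] op 0.1 q [ 0.23  0.08  2.07 -0.    0.99  0.17]
[  5.7 101.1  61.5]
```

View pics/s23.png

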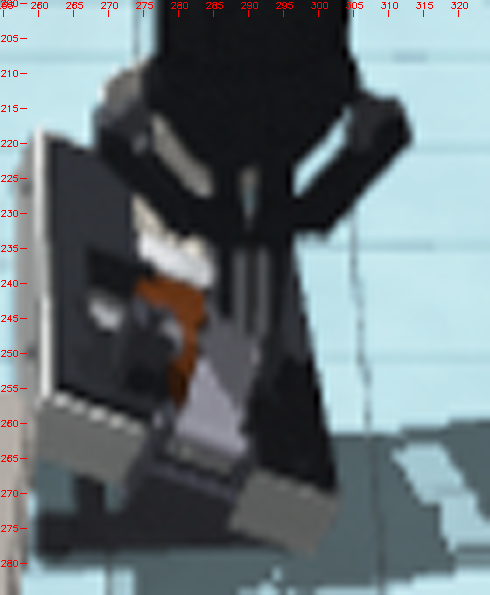

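Request:
{"name": "move_arm", "arguments": {"commands": [0.25,-0.2,0.1,0,0.25,-0.18,0.1,0,0.25,-0.14,0.1,0,0.25,-0.1,0.1,0,0.2,-0.04,0.08,0,0,0,0,0]}}

```text
time: 53.88
eef_pos: [0.4797, 0.1998, 0.0859]
tcp_rot: [-0.022, 0.708, 0.021, 0.706]
contact_force: [-0.4, -0.5, 0.0]
opening: 0.001
```

```bash
python3 - <<'E'
from snap import *
from bb import *
s=st();print(corner(s["eef_pos"]))
t=ctrl.read_camera("side");cv2.imwrite("pics/s24raw.png",t[:,:,::-1]);grid(t,255,200,325,285,7,"pics/s24.png",5)
E
```

```text
t 53.88 p [0.4797 0.1998 0.0859] yaw 3.5 tilt 0.18 F [-0.4 -0.5  0. ] op 0.1 q [ 0.2   0.14  2.07 -0.    0.94  0.14]
[ 2.4 84.6 28.7]
```

View pics/s24.png

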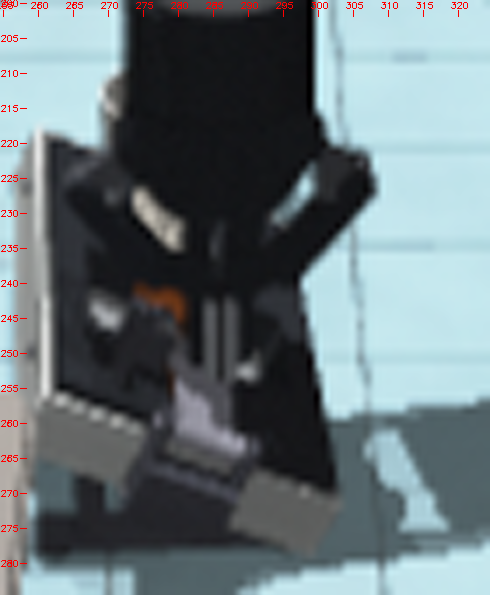

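Request:
{"name": "move_arm", "arguments": {"commands": [0.1,0,0.05,0,0.1,0,0.05,0,0,0,0,0]}}

```text
time: 54.3
eef_pos: [0.4817, 0.2001, 0.0825]
tcp_rot: [-0.022, 0.709, 0.021, 0.705]
contact_force: [-6.1, -2.0, 8.1]
opening: -0.001
```

```bash
python3 - <<'E'
from bb import *
s=st();print(corner(s["eef_pos"]))
E
```

```text
t 54.3 p [0.4817 0.2001 0.0825] yaw 3.52 tilt 0.29 F [-6.1 -2.   8.1] op -0.1 q [ 0.2   0.15  2.06 -0.    0.93  0.14]
[ 2.8 84.8 24.7]
```

Request:
{"name": "move_arm", "arguments": {"commands": [0.1,0,0.05,0,0.08,0,0.04,0,0,0,0,0]}}

```text
time: 54.68
eef_pos: [0.4827, 0.2002, 0.0813]
tcp_rot: [-0.023, 0.711, 0.021, 0.703]
contact_force: [-18.5, -5.8, 29.6]
opening: 0.0
```

```bash
python3 - <<'E'
from bb import *
s=st();print(corner(s["eef_pos"]))
E
```

```text
t 54.67 p [0.4827 0.2002 0.0813] yaw 3.57 tilt 0.66 F [-18.5  -5.8  29.6] op 0.0 q [ 0.2   0.16  2.06 -0.    0.94  0.14]
[ 3.2 84.8 23.2]
```

Request:
{"name": "move_arm", "arguments": {"commands": [-0.3,0,-0.15,0,-0.8,0,-0.3,0,-1,0,-1,0,-0.5,0,-1,0,0,0,-1,0,0,0,0,0]}}

```text
time: 55.42
eef_pos: [0.3981, 0.1953, 0.1423]
tcp_rot: [-0.022, 0.707, 0.022, 0.707]
contact_force: [-0.1, 0.9, 0.7]
opening: -0.002
```

```bash
python3 - <<'E'
from snap import *
from bb import *
s=st()
t=ctrl.read_camera("side");cv2.imwrite("pics/s25raw.png",t[:,:,::-1]);grid(t,255,205,325,285,7,"pics/s25.png",5)
t=ctrl.read_camera("top");cv2.imwrite("pics/t25raw.png",t[:,:,::-1]);grid(t,185,185,280,236,8,"pics/t25.png",5)
E
```

```text
t 55.42 p [0.3981 0.1953 0.1423] yaw 3.55 tilt 0.01 F [-0.1  0.9  0.7] op -0.1 q [ 0.23 -0.12  2.21 -0.    1.05  0.16]
```

View pics/s25.png

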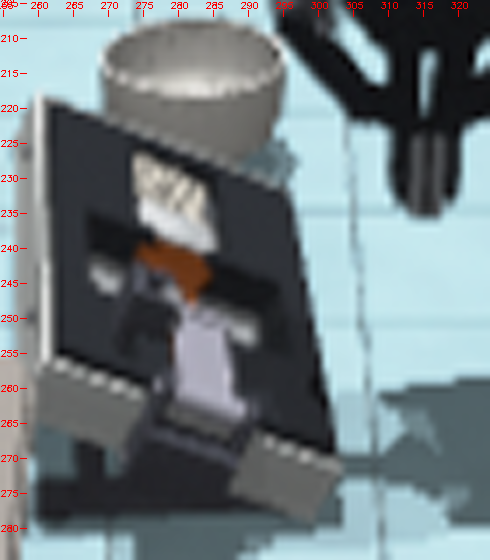

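View pics/t25.png

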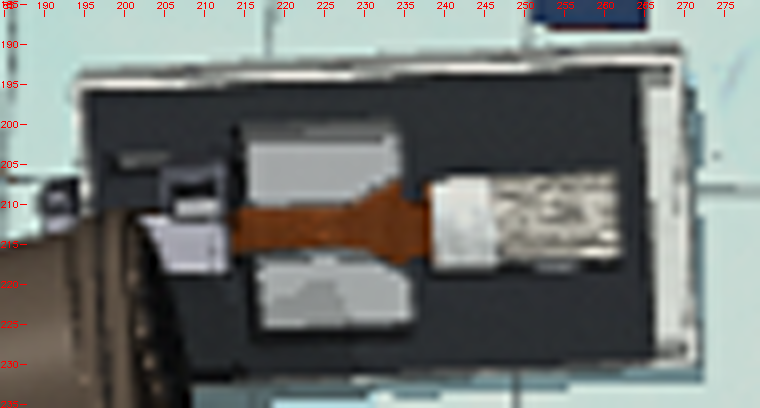

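The keeper stays down across the handle after release, with its tip at side (283,250). A last check of the brush pose from these same pictures:

```bash
python3 - <<'E'
from hold import *
s=cv2.imread("pics/s25raw.png").astype(int);t=cv2.imread("pics/t25raw.png").astype(int)
for c in (277,279,281,283): print("side",c,"r230-244 B:"," ".join(map(str,s[230:245,c,0])))
for c in (240,244,250,257): print("top",c,"r203-221"," ".join(map(str,t[203:222,c].max(1))))
for r in (210,213): print("top row",r,"c234-250"," ".join(map(str,t[r,234:250,0])))
for z in (0,3,6):
    Rb=C0; W=np.array([B(Rb@np.array(b)+np.array([0,6.4,z])) for b in [(-26,-19,17),(-26,19,17),(-52,-19,17),(-52,19,17)]]); print(z,proj("top",W).round(1).tolist(),proj("side",W[:2]).round(1).tolist())
E
```

```text
side 277 r230-244 B: 193 150 153 164 197 225 225 192 110 41 17 22 26 62 72
side 279 r230-244 B: 172 140 146 174 184 197 221 224 196 119 37 23 22 37 65
side 281 r230-244 B: 136 185 159 156 180 190 197 206 206 172 71 22 24 22 25
side 283 r230-244 B: 41 123 183 190 171 159 174 192 193 197 164 69 23 24 24
top 240 r203-221 51 51 50 44 100 229 224 221 218 201 188 184 181 185 188 108 27 51 52
top 244 r203-221 50 51 47 41 186 223 220 217 201 207 194 194 181 186 185 94 29 51 51
top 250 r203-221 52 51 50 60 127 174 142 139 175 139 157 133 129 145 96 28 39 52 51
top 257 r203-221 51 51 48 76 147 152 178 167 125 128 180 157 98 184 72 53 51 50 51
top row 210 c234-250 12 21 16 10 12 204 216 213 211 212 212 215 178 186 192 154
top row 213 c234-250 20 19 20 16 6 170 187 187 202 206 193 197 207 147 154 153
0 [[238.7, 207.3], [239.5, 218.6], [246.7, 207.0], [247.5, 218.2]] [[274.6, 236.5], [285.8, 240.7]]
3 [[238.6, 207.6], [239.4, 218.8], [246.6, 207.2], [247.4, 218.4]] [[275.0, 235.7], [286.2, 240.0]]
6 [[238.5, 207.8], [239.3, 219.1], [246.5, 207.4], [247.3, 218.7]] [[275.5, 234.9], [286.6, 239.2]]
```

```bash
python3 - <<'E'
from plant import ctrl
print(ctrl.sign_off())
E
```

```text
the job is handed in; nothing more can be done
None
```

The brush is pressed home in its cut-out and the keeper arm is latched down across the handle. I handed the job in at about 55.5 s of the 67 s allowed; it reports no verdict.

**What went wrong first:** The tool can only point straight down, so my first insertion went in with the brush rolled about 20° relative to the slope. It wedged across its diagonal, and presses of up to 64 N did not free it. I lifted it out, laid it flat on the foam slope and regripped it already rolled parallel to the bed. Then I pushed it in square past the bulges and pressed the ferrule and handle again with shut fingers before swinging the keeper over and down.

**Last checks:**
- **Brush height:** before the keeper went down, the ferrule top read about 16.3 mm and the handle top 13.3 mm above the cut-out floor. Seated values are 17 and 14, and I scaled the readings by touching the foam top, which read 19.9 against its nominal 20.
- **Brush angle:** in the last side picture the ferrule edge has the slope of a flat-lying brush. It sits about 0.8 px lower than predicted, which is within the camera and fit error.
- **Keeper:** it stayed down by itself after the arm withdrew, with the catch roller over its edge in the top view. I had pressed it to about 35 N, at its stop. I judged this from the pictures, not from a measured joint angle.
- **Everything else:** the arm was clear with no contact force at hand-in. The bowl had not moved in the last side picture, but I did not measure the other bystanders individually.

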